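Refill the locking weekly pill dispenser

ROBOT

A 7-joint arm with a two-finger parallel gripper is mounted at the origin on the work surface. World frame = base frame: x ahead of the robot, y to its left, z up, the work surface at z = 0. Lengths are in mm, angles in rad, forces in N, time in s.
With the tool pointing down it reaches from about 425 to 1025 mm from the base axis. Payload 9.4 kg.
Tool frame: the origin (TCP) lies midway between the tips of the shut fingers; the grasp point (between the pads) lies 19 mm behind it; z points along the fingers, y is the line along which they close (so a half turn about z gives the same grasp; the last joint's range is limited). The gripper opens to 93 mm and grips with 3 to 60 N. Pads are 15 mm wide; open, the fingers measure 128 mm over their backs; the gripper's body (75 mm by 188 mm) begins 65 mm behind the grasp point.
Start: joints at [1.229, 0.599, -0.003, 1.599, 0.002, 0.943, -0.08], TCP at [189.733, -699.733, 185.318] pointing down, gripper open.
Joint ranges: [-2.57, 2.57], [-0.35, 1.97], [-1.29, 1.29], [0.11, 2.56], [-1.05, 4.19], [0.11, 1.86], [-2.63, 2.63]. Speed limits (rad/s): [2.22, 2.22, 3.01, 3.01, 3.14, 3.14, 3.14].

INTERFACE

Orientations are given as a unit quaternion [x, y, z, w].
In Python, from cell import arm, cams gives the robot as it stands.
- The arm moves only by the tool play_rows, never from a script. Its argument "series" is a list that holds one entry, the list of rows, each a list of 6 numbers: the shift along the tool's x, y, z in units of 0.25 m (1.0 is 0.25 m), then the turn, a rotation vector about the tool's x, y, z in units of 180 degrees (1.0 is 180 degrees). A call has 1 to 20 rows; each row is the pose to reach, as a shift and turn from the pose commanded when the call began, along the tool's axes at that moment, turning the shorter way round; what a row does not reach only later rows make up. A row lasts 1/8 s, in which the tool goes at most 62.5 mm and 10.7 degrees, less where a joint would pass 70% of its speed; a pose out of reach is approached as far as the arm can. A call with a number of a shift or a turn outside -1 to 1 is refused whole. A call with a gripper value outside its range is refused whole. "claw" is the opening, from 0 (shut) to 1 (fully open), set as the call begins (left out, the last holds). The fingers move at their own pace and stop on an object; the grip force is fixed at half the most. Time passes only in rows, so rows that repeat a pose let the fingers close. It gives the time, the measured TCP pose, the force, the opening and the grip force at its end, in the units of the state.
- arm.read_state(): the state, without advancing time (a new reading comes with each control period).
- cams.read_camera(name): name is "scene" or "top" or "wrist"; returns a dict with "image" (420x560x3 uint8, red, green, blue), "fov_y" (degrees; the focal length in pixels is half the picture's height over the tangent of half this angle, whatever the lens; pixels are square), "cx", "cy" (the principal point, pixels), "k1" (the pictures are not rectified: a ray, as slopes to the right and down, at radius r is drawn at 1 + k1 r^2 times it, then the intrinsics apply), "eye" and "attitude" of the camera in the world; the wrist camera has in their place "mount" (4x4, takes a point from camera to tool coordinates, whose origin is the TCP and whose axes are the flange's). Camera axes: x right, y up, looking along -z (the intrinsics and any distortion apply to the point x, -y, -z); pixel columns grow to the right and rows downward; lengths in mm; the calibration is good to about 2 mm. A picture is of the moment at which its call begins: read the wrist's pose just before it. There is no depth.
- arm.sign_off(): hands the job in; it is judged then, once.
Trained networks look in a picture, given as the dict that the camera call returned (one of the last four; its "shot" number tells which), for a name from the list of things; names that differ only in an ending like _2 or _b are one class to them, and where a whole thing is asked for, a point or a joint stands for the part that bears it (a point fixed in the world has none). Each returns a list of dicts, best first, with "p" (0 to 1); they miss things now and then, are a little off and sometimes report something else, mostly with a low value. They report only what shows in the picture. A call takes as long as a camera call. They do not tell look-alikes from the thing itself.
- cams.cut_out(picture, label): "pixels" (420x560 bool, what is visible of it) and "pixel" ([column, row] in pixels, amid what is visible of it).
The state is a dict: "time": time; "joint_pos": joint angles; "qvel": joint speeds; "joint_efforts": joint torques, N m; "ee_pos": TCP position; "tool_rot": TCP orientation; "wrist_force": force on the tool from outside, world axes, zero at the start; "moment": the same for the moment, N m; "opening": finger opening in mm; "gripper_force": force on a finger pad.
Only numpy, scipy, OpenCV 4.12 (cv2) and the standard library are available. Lean on these libraries where they do the work, as an engineer would, in place of code of your own. Each camera call takes 0.05 s, during which the arm holds its last target. There are 200 camera calls.

TASK

Refill the locking pill dispenser on the bedroom dresser: unlock it with the key from the wooden valet, leave the key in the lock, lift the lid off and lay it flat on the dresser, and stand every daily dose pot upright in a bay of its own. Then put the lid back fully home, lock it, and return the key upright to its slot in the valet. Do not disturb the other things on the dresser.

Things in the scene. Friction and masses are not known exactly. Their poses are not given: they have to be found in the camera images.
- dispenser: fixed round white pill dispenser, 228 mm across; origin on the table below its round axis, z up. A console (150 mm wide, 29 mm tall) sticks out at its -x side, to 165 mm from the axis, and carries the lock. Outside the bays runs a lip of 83 to 88 mm radius, top 36 mm above the table; outside that a flat ledge at 30 mm, on which the lid's rim rests
- bays (a point): on the dispenser's axis, level with the floors of its seven open bays (sectors), 12 mm above the table; axes as the dispenser's. Bay centres lie 58 mm from the axis, the first along +x, the rest every 360/7 degrees. Dividers between them are 4 mm thick, 33 mm above the table at the top; round hub of 27 mm radius, top at 34 mm
- lock (a joint): turn of the lock cylinder about the vertical, rad: 0 locked, grows clockwise seen from above to a stop at 1.45, unlocked. Friction (0.04 N m) holds it where it is left. A tongue 10 mm wide, 37 to 41 mm above the table, reaches 35 mm from the lock's axis: at 0 it points to the dispenser's axis, over the lid's rim; from 1.15 on it is clear of the lid
- lock_slot (a point): centre of the mouth of the key slot in the top of the steel lock cylinder (34 mm across) on the console, 62 mm above the table, 136 mm from the dispenser's axis. The slot is 18.5 mm along this point's x, 7 mm along its y, 25 mm deep. It turns with the cylinder; at joint 0 its x points to the dispenser's axis. The key fits either way round
- lid: loose lid, about 180 g: clear cover 190 mm across, 34 mm tall, hollow below (inner radius 92 mm, 4 mm slack over the lip), with a white rim flange 220 mm across, 4 mm thick. Origin at the centre of its underside, z up; seated it is 30 mm above the table, turned any way. White bar handle on top: 60 mm along x, 14 mm thick along y, 34 to 58 mm above the origin
- key: key, 35 g, 56 mm tall, upright, blade down; origin at the blade's tip, z up. Blade 16 mm (x) by 5 mm (y), 24 mm long, its last 7 mm tapering to 12 x 2.4 mm; shoulder 24 x 13 mm from 24 to 28 mm, which rests on the slot's rim; flat black bow 29 mm wide (x), 9 mm thick (y), from 28 to 56 mm. Fully in, the tip is 24 mm below the slot's mouth
- valet_slot (a point): centre of the mouth of the key's slot in the fixed dark wooden valet, where the key starts: 36 mm above the table, 19 mm along this point's x, 8 mm along its y, 26 mm deep. The valet is a block of 70 mm (x) by 124 mm (y), 36 mm tall, its centre 36 mm from the slot along +y; it has an open pocket too
- pot1: daily dose pot, about 30 g, 44 mm tall: amber body 28 mm across, white cap 31 mm across from 28 to 44 mm above the origin, which is the centre of its base, z up. 3 to 5 such pots stand on the table; the others are absent
- pot2: daily dose pot, about 30 g, 44 mm tall: amber body 28 mm across, white cap 31 mm across from 28 to 44 mm above the origin, which is the centre of its base, z up. 3 to 5 such pots stand on the table; the others are absent
- pot3: daily dose pot, about 30 g, 44 mm tall: amber body 28 mm across, white cap 31 mm across from 28 to 44 mm above the origin, which is the centre of its base, z up. 3 to 5 such pots stand on the table; the others are absent
- pot4: daily dose pot, about 30 g, 44 mm tall: amber body 28 mm across, white cap 31 mm across from 28 to 44 mm above the origin, which is the centre of its base, z up. 3 to 5 such pots stand on the table; the others are absent
- pot5: daily dose pot, about 30 g, 44 mm tall: amber body 28 mm across, white cap 31 mm across from 28 to 44 mm above the origin, which is the centre of its base, z up. 3 to 5 such pots stand on the table; the others are absent
- cream_jar: small squat glass cream jar with a white cap, 60 mm across, 50 mm tall; bystander; origin at the centre of its base
- mug: white mug, 82 mm across, 92 mm tall, handle on its +y side, reaching 78 mm from its axis; bystander; origin at the centre of its base
- tumbler: clear drinking glass, 68 mm across the rim, 105 mm tall; bystander; origin at the centre of its base
- alarm_clock: wooden alarm clock, 45 x 125 x 72 mm tall; bystander; origin at the centre of its base
- glasses_case: blue spectacle case, 160 x 62 mm, 36 mm tall; bystander; origin at the centre of its base
Things that resemble listed ones, but are neither listed nor needed, are in the scene too. What is shaped like the pot3 but green or yellow is not meant.

How it is judged:
By the outcome, as a careful person would: the job done as asked, in the order asked, and still so for the second after the job is handed in, with the robot touching nothing.
Of pot1, pot2, pot3, pot4, pot5 only 3 to 5 are there at a start; the rules pass over those that are not, and their reading is None.
At some moment in a run one of pot1, pot2, pot3, pot4, pot5, lid may be knocked a few centimetres aside while the robot is not near it.
It also fails if it takes over 210 s, if anything falls off the work surface, if the arm or the gripper's body presses on something with over 40 N, if the wrist force passes 120 N, or if a joint passes its speed limit or range.

## Working session

There is one attempt and no reset: what is moved stays moved. The work goes in short steps, Python scripts to look and compute and a tool call to move; the robot and the scene stay as the last step left them, time stands still between calls to the robot, and variables do not carry over. Pictures are saved under pics/ and viewed, at most 14 in all, crops included, and the job is handed in when it is done.

Besides the shell and the picture viewer there is one more tool, called after "Request:" as name(argument=value, ...), one argument or row to a line, values as JSON. play_rows: Moves the arm, as the interface text tells. Its arguments: {"type":"object","properties":{"series":{"type":"array"},"claw":{"type":"number"}},"required":["series"]}

```bash
ls; mkdir -p pics; cat > h.py <<'E'
import numpy as np, cv2
from cell import arm, cams
from scipy.spatial.transform import Rotation as R
def cam(name):
    s=arm.read_state(); d=cams.read_camera(name)
    if 'mount' in d:
        T=np.eye(4); T[:3,:3]=R.from_quat(s['tool_rot']).as_matrix(); T[:3,3]=s['ee_pos']
        M=T@np.array(d['mount']); d['E'],d['A']=M[:3,3],M[:3,:3]
    else:
        a=np.array(d['attitude'],float); d['E']=np.array(d['eye'],float)
        d['A']=a if a.shape==(3,3) else R.from_quat(a).as_matrix()
    return d
def f(d): return d['image'].shape[0]/2/np.tan(np.radians(d['fov_y'])/2)
def ray(d,px):
    px=np.atleast_2d(px).astype(float)
    q=(px-[d['cx'],d['cy']])/f(d); u=q.copy()
    for _ in range(20): u=q/(1+d['k1']*(u**2).sum(1,keepdims=True))
    return np.c_[u[:,0],-u[:,1],-np.ones(len(u))]@d['A'].T
def atz(d,px,z):
    v=ray(d,px); return d['E']+v*((z-d['E'][2])/v[:,2])[:,None]
def proj(d,P):
    p=(np.atleast_2d(P)-d['E'])@d['A']; u=np.c_[p[:,0],-p[:,1]]/(-p[:,2:])
    return u*(1+d['k1']*(u**2).sum(1,keepdims=True))*f(d)+[d['cx'],d['cy']]
def tri(obs):
    A=np.zeros((3,3));b=np.zeros(3)
    for d,px in obs:
        v=ray(d,px)[0]; v/=np.linalg.norm(v); Q=np.eye(3)-np.outer(v,v); A+=Q;b+=Q@d['E']
    return np.linalg.solve(A,b)
def save(d,n): cv2.imwrite('pics/'+n,cv2.cvtColor(d['image'],cv2.COLOR_RGB2BGR))
E
python3 - <<'E'
from h import *
print(arm.read_state())
for n in ['scene','top','wrist']:
    d=cam(n); save(d,n+'0.png'); print(n,{k:v for k,v in d.items() if k!='image'})
    if n=='wrist': continue
    for l in ['dispenser','lid','key','lock_slot','valet_slot','pot1','cream_jar','mug','tumbler','alarm_clock','glasses_case']:
        for r in cams.cut_out(d,l): print(l,round(r['p'],2),np.round(r['pixel']),r['pixels'].sum(),end=' | ')
        print()
E
```

```text
pics
{'time': 0.0, 'joint_pos': array([ 1.22930263,  0.60014123, -0.00251616,  1.6001248 ,  0.00177945,
        0.94286466, -0.0798174 ]), 'qvel': array([ 1.26499424e-03,  2.27393928e-04, -4.47924758e-04, -2.92331969e-05,
       -5.62552787e-04, -1.21716411e-03, -5.50124903e-06]), 'joint_efforts': array([-9.21162427e-05, -7.65070152e+01,  1.49701651e+00, -2.52354670e+01,
       -5.25783270e-02,  1.67765399e-02,  1.44446753e-04]), 'ee_pos': array([ 189.56914407, -699.22993836,  184.45055714]), 'tool_rot': array([ 9.91247601e-01,  1.32013653e-01, -1.70239533e-04, -7.48853844e-04]), 'wrist_force': array([ 0.06598179, -0.01183657, -0.82658281]), 'moment': array([-0.02936068, -0.02754017,  0.02447846]), 'gripper_force': 0.0, 'opening': 92.83659591249402}
scene {'fov_y': 43.08425555721493, 'cx': 270.5299472805846, 'cy': 212.12560343541665, 'k1': 0.0033878430392525753, 'eye': array([ 1103.82285098, -1017.02519003,  1079.58575399]), 'attitude': array([0.40176173, 0.10190792, 0.221618  , 0.88265948]), 'shot': 1, 'E': array([ 1103.82285098, -1017.02519003,  1079.58575399]), 'A': array([[ 0.881
[... 1649 characters left out ...]
68796923679, 'cx': 280.5507750477992, 'cy': 209.24857102410706, 'k1': -0.055741139266062945, 'mount': array([[ 2.66507799e-04,  9.63514654e-01,  2.67655451e-01,
         7.51176882e+01],
       [ 9.99999964e-01, -2.61922452e-04, -5.28353467e-05,
         1.21986295e+00],
       [ 1.91973413e-05,  2.67655456e-01, -9.63514689e-01,
        -1.97524778e+02],
       [ 0.00000000e+00,  0.00000000e+00,  0.00000000e+00,
         1.00000000e+00]]), 'shot': 3, 'E': array([ 262.5630676 , -681.23950803,  382.84093607]), 'A': array([[ 2.61961465e-01,  9.29858415e-01,  2.58339928e-01],
       [-9.65078333e-01,  2.52412271e-01,  7.00846344e-02],
       [-3.93810690e-05, -2.67677741e-01,  9.63508498e-01]])}
```

View pics/scene0.png

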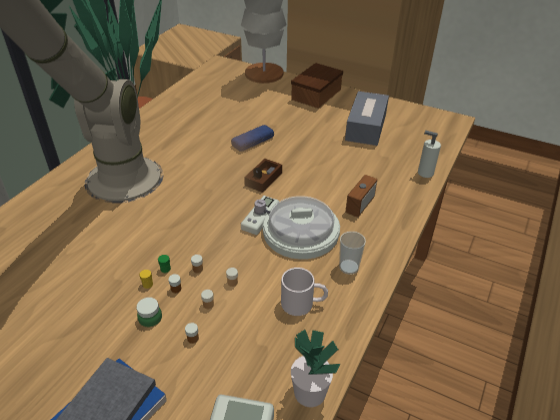

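View pics/top0.png

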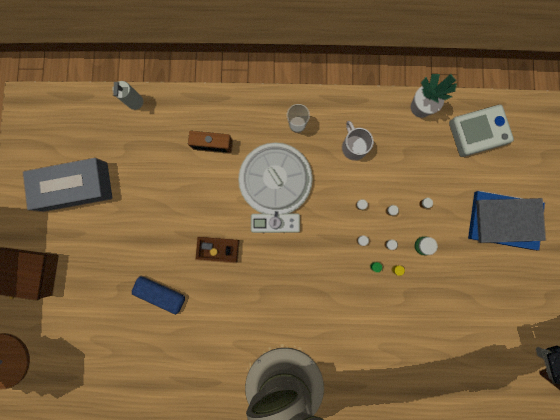

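Scene: white-capped pots at (197,261), (232,275), (175,283), (207,298) and (192,332), with green (164,262) and yellow (146,278) decoys. The lid and dispenser are at (302,225) and the valet with the key is at (264,174). Top: pots at (362,204), (393,210), (427,203), (363,240) and (392,244), the cream jar at (428,246), and a candidate key at (229,250). The yellow item at (213,252) and grey item at (207,246) are in the same valet.

```bash
cat >> h.py <<'E'
def go(p,th,s=None):
    """shift (units) & turn (units) from the measured pose to TCP p, tool x at th deg, tool down"""
    s=s or arm.read_state(); r=R.from_quat(s['tool_rot'])
    t=np.radians(th); T=R.from_matrix(np.array([[np.cos(t),np.sin(t),0],[np.sin(t),-np.cos(t),0],[0,0,-1]]))
    return np.round(np.r_[r.inv().apply(np.array(p)-s['ee_pos'])/250,(r.inv()*T).as_rotvec()/np.pi],4)
E
python3 - <<'E'
from h import *
d=cam('top')
print(np.round(atz(d,[[276,178],[275,222],[229,250],[217,247],[155,215],[362,204],[393,210],[427,203],[363,240],[392,244],[428,246],[355,142],[297,117],[209,143],[161,294],[377,267],[399,270]],40)))
print(go([560,60,300],0))
E
```

```text
[[ 633.   38.   40.]
 [ 498.   38.   40.]
 [ 411.  174.   40.]
 [ 419.  211.   40.]
 [ 512.  404.   40.]
 [ 559. -225.   40.]
 [ 542. -319.   40.]
 [ 566. -423.   40.]
 [ 450. -229.   40.]
 [ 440. -316.   40.]
 [ 436. -426.   40.]
 [ 749. -202.   40.]
 [ 824.  -23.   40.]
 [ 737.  247.   40.]
 [ 274.  375.   40.]
 [ 370. -272.   40.]
 [ 362. -338.   40.]]
[ 2.2249 -2.5453 -0.4589  0.      0.      0.0843]
```

Request:
play_rows(
  series=[
    [[1, -0.8, -0.46, 0, 0, 0], [1, -0.8, -0.46, 0, 0, 0], [1, -0.8, -0.46, 0, 0, 0], [1, -0.8, -0.46, 0, 0, 0], [1, -0.8, -0.46, 0, 0, 0], [1, -0.8, -0.46, 0, 0, 0], [1, -0.8, -0.46, 0, 0, 0], [1, -0.8, -0.46, 0, 0, 0]],
  ],
)

```text
time: 2.3
ee_pos: [377.8, -442.1, 300.1]
tool_rot: [0.991, 0.132, -0.0, 0.0]
wrist_force: [0.2, 0.1, 0.1]
opening: 93.0
gripper_force: 0.0
```

Request:
play_rows(
  series=[
    [[1, -0.97, 0, 0, 0, 0], [1, -0.97, 0, 0, 0, 0], [1, -0.97, 0, 0, 0, 0], [1, -0.97, 0, 0, 0, 0], [1, -0.97, 0, 0, 0, 0], [1, -0.97, 0, 0, 0, 0], [1, -0.97, 0, 0, 0, 0], [1, -0.97, 0, 0, 0, 0]],
  ],
)

```text
time: 3.3
ee_pos: [555.7, -143.9, 299.6]
tool_rot: [0.991, 0.131, -0.001, 0.0]
wrist_force: [-0.2, -0.3, 0.1]
opening: 93.0
gripper_force: 0.0
```

Request:
play_rows(
  series=[
    [[0.11, -0.97, 0, 0, 0, 0.084], [0.11, -0.97, 0, 0, 0, 0.084], [0.11, -0.97, 0, 0, 0, 0.084], [0.11, -0.97, 0, 0, 0, 0.084], [0.11, -0.97, 0, 0, 0, 0.084], [0.11, -0.97, 0, 0, 0, 0.084], [0.11, -0.97, 0, 0, 0, 0.084], [0.11, -0.97, 0, 0, 0, 0.084], [0.11, -0.97, 0, 0, 0, 0.084]],
  ],
)

```text
time: 4.42
ee_pos: [519.7, 98.6, 300.3]
tool_rot: [1.0, -0.0, -0.0, 0.0]
wrist_force: [0.3, -0.3, -0.1]
opening: 93.3
gripper_force: 0.0
```

```bash
python3 - <<'E'
from h import *
s=arm.read_state();print(s['time'],s['ee_pos'],s['joint_pos'])
d=cam('wrist'); save(d,'w1.png')
im=cv2.imread('pics/w1.png'); 
for l in ['dispenser','lid','key','lock_slot','valet_slot']:
    for r in cams.cut_out(d,l):
        c,rw=r['pixel'];print(l,round(r['p'],2),np.round(r['pixel'],1),r['pixels'].sum(),np.round(atz(d,[r['pixel']],50)))
import pickle; pickle.dump(d,open('w1.pkl','wb'))
E
```

```text
4.425 [519.71111766  98.64479928 300.25909414] [-0.11345969  0.24992738 -0.22872555  1.89115905  0.06649523  1.00787085
 -1.94203263]
dispenser 0.91 [313.5 184.8] 4056 [[509.  48.  50.]]
lid 0.94 [318.3  92.6] 18275 [[641.  45.  50.]]
key 0.69 [230.3 244.4] 176 [[413. 178.  50.]]
lock_slot 0.69 [319.2 188.9] 538 [[503.  39.  50.]]
valet_slot 0.8 [213.9 230.2] 2851 [[436. 203.  50.]]
```

View pics/w1.png

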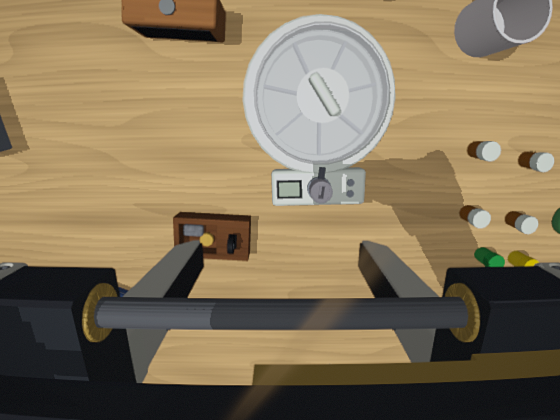

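Request:
play_rows(
  series=[
    [[0, 0, 0, 0, 0, -0.5], [0, 0, 0, 0, 0, -0.5], [0, 0, 0, 0, 0, -0.5], [0, 0, 0, 0, 0, -0.5], [0, 0, 0, 0, 0, -0.5], [0, 0, 0, 0, 0, -0.5], [0, 0, 0, 0, 0, -0.5], [0, 0, 0, 0, 0, -0.5], [0, 0, 0, 0, 0, -0.5], [0, 0, 0, 0, 0, -1], [0, 0, 0, 0, 0, -1], [0, 0, 0, 0, 0, -1], [0, 0, 0, 0, 0, -1], [0, 0, 0, 0, 0, -1], [0, 0, 0, 0, 0, -1], [0, 0, 0, 0, 0, -1], [0, 0, 0, 0, 0, -1], [0, 0, 0, 0, 0, -1], [0, 0, 0, 0, 0, -1]],
  ],
)

```text
time: 7.1
ee_pos: [519.6, 99.4, 300.2]
tool_rot: [-0.0, 1.0, 0.0, -0.0]
wrist_force: [-0.4, 0.1, -0.1]
opening: 92.9
gripper_force: 0.0
```

```bash
python3 - <<'E'
from h import *
s=arm.read_state();print(s['time'],s['ee_pos'],s['joint_pos'])
d=cam('wrist'); save(d,'w2.png')
for l in ['dispenser','lid','key','lock_slot','valet_slot']:
    for r in cams.cut_out(d,l):
        c,rw=r['pixel'];print(l,round(r['p'],2),np.round(r['pixel'],1),r['pixels'].sum(),np.round(atz(d,[r['pixel']],50)))
import pickle; pickle.dump(d,open('w2.pkl','wb'))
d1=pickle.load(open('w1.pkl','rb'))
def crop(d,P,n=40,k=7):
    c,r=np.round(proj(d,P)[0]).astype(int); c0,r0=c-n,r-n
    print('origin',c0,r0,k); return cv2.resize(d['image'][max(r0,0):r0+2*n,c0:c0+2*n,::-1],None,fx=k,fy=k,interpolation=cv2.INTER_CUBIC)
a=[crop(d1,[413,178,60],28),crop(d1,[500,38,62],28)]
b=[crop(d,[413,178,60],28),crop(d,[500,38,62],28)]
o=np.vstack([np.hstack([x[:392,:392] for x in a]),np.hstack([x[:392,:392] for x in b])])
cv2.imwrite('pics/c1.png',cv2.resize(o,(600,600)))
E
```

```text
7.1 [519.59551653  99.35737789 300.2170817 ] [ 0.36792135  0.34701591 -0.88089389  1.86493994  0.30331818  1.07046194
  0.93925368]
dispenser 0.68 [246.9 164. ] 4122 [[501.  49.  50.]]
dispenser 0.68 [ 32.1 189.3] 558 [[ 538. -293.   50.]]
lid 0.57 [250.8 238. ] 11966 [[618.  51.  50.]]
key 0.6 [337.2 103.7] 220 [[416. 179.  50.]]
lock_slot 0.59 [240.3 166.7] 521 [[505.  39.  50.]]
valet_slot 0.84 [361.5 104.7] 4026 [[417. 213.  50.]]
origin 201 219 7
origin 293 164 7
origin 310 73 7
origin 211 136 7
```

View pics/c1.png

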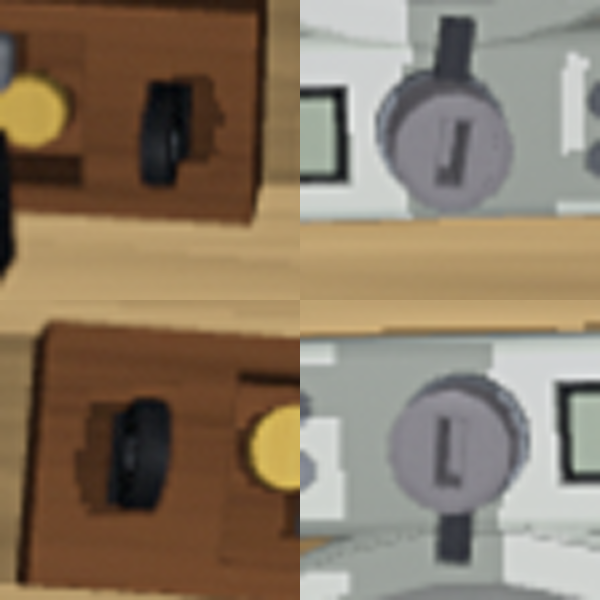

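Crop of both views: the black key stands in the valet slot at about (230,244) in w1 and (337,104) in w2. Its width lies roughly along world x. The lock cylinder is at about (321,192) in w1 and (239,165) in w2, with the tongue over the lid rim, so it is locked. Next I fit model outlines in both views.

```bash
cat > fit.py <<'E'
from h import *
from scipy.optimize import minimize, differential_evolution
from scipy.ndimage import map_coordinates, gaussian_filter
def grad(d,s=1.0):
    g=cv2.cvtColor(d['image'],cv2.COLOR_RGB2GRAY).astype(float)
    return np.hypot(gaussian_filter(g,s,order=(0,1)),gaussian_filter(g,s,order=(1,0)))
def circ(ds,x,y,z,r,w=12,wz=0):
    """circle fit by edge strength; returns x,y,(z),score"""
    G=[grad(d) for d in ds]; t=np.linspace(0,2*np.pi,120,endpoint=False)
    def c(p):
        P=np.c_[p[0]+r*np.cos(t),p[1]+r*np.sin(t),np.full(120,p[2] if wz else z)]
        s=0
        for d,g in zip(ds,G):
            q=proj(d,P); v=map_coordinates(g,[q[:,1],q[:,0]],order=1,mode='constant'); s+=np.minimum(v,25).mean()
        return -s
    b=[(x-w,x+w),(y-w,y+w)]+([(z-wz,z+wz)] if wz else [])
    o=differential_evolution(c,b,seed=1,tol=1e-6,popsize=25); return np.round(np.r_[o.x,-o.fun],2)
KEY=np.array([[a*w/2,b*h/2,z] for w,h,zs in ((24,13,(24,28)),(29,9,(34,50)),(18,9,(28,56))) for z in zs for a in(-1,1) for b in(-1,1)])
def keyfit(ds,x,y,yaw,z0,w=12,mask=None):
    M=mask or [cams.cut_out(d,'key')[0]['pixels'] for d in ds]
    S=4
    Mb=[cv2.GaussianBlur(m.astype(np.float32),(0,0),.7) for m in M]
    def c(p):
        Rz=R.from_euler('z',p[2]).as_matrix(); P=KEY@Rz.T+[p[0],p[1],p[3]]
        s=0
        for d,m in zip(ds,Mb):
            q=proj(d,P); o=np.floor(q.min(0)-12).astype(int); n=np.ceil(q.max(0)+12).astype(int)-o
            h=cv2.convexHull(((q-o+.5)*S*16).astype(np.int32))
            im=np.zeros((n[1]*S,n[0]*S),np.float32); cv2.fillConvexPoly(im,h,1,shift=4)
            im=cv2.resize(im,(n[0],n[1]),interpolation=cv2.INTER_AREA); im=cv2.GaussianBlur(im,(0,0),.7)
            s+=np.abs(im-m[o[1]:o[1]+n[1],o[0]:o[0]+n[0]]).sum()/m.sum()
        return s
    o=differential_evolution(c,[(x-w,x+w),(y-w,y+w),(yaw-.4,yaw+.4),(z0-6,z0+6)],seed=1,popsize=15,maxiter=60)
    return np.round(np.r_[o.x,o.fun],3)
E
python3 - <<'E'
from fit import *
import pickle
d1,d2=[pickle.load(open(f'w{i}.pkl','rb')) for i in (1,2)]
print('cyl',circ([d1,d2],500,38,62,17,wz=8)); print(circ([d1],500,38,62,17),circ([d2],500,38,62,17))
print('rim',circ([d1],635,40,34,110,w=20)); print('base',circ([d1],635,40,30,114,w=20))
# black silhouette of key
ms=[]
for d,P in ((d1,[413,177,55]),(d2,[413,177,55])):
    m=(d['image'].max(2)<58).astype(np.uint8); q=proj(d,P)[0]
    n,l,st,ce=cv2.connectedComponentsWithStats(m); i=1+np.argmin([np.hypot(*(c-q)) if st[k+1,4]>60 else 1e9 for k,c in enumerate(ce[1:])])
    ms.append(l==i); print(st[i],ce[i])
    k=cams
print('key',keyfit([d1,d2],413,177,0,12,mask=ms))
for d,m in ((d1,ms[0]),(d2,ms[1])): print(keyfit([d],413,177,0,12,mask=[m]))
E
```

```text
cyl [501.93  50.    60.45  28.82]
[508.07  42.98  16.16] [495.12  43.35  15.45]
rim [635.82  41.55  13.79]
base [632.97  42.58   8.91]
[227 234  10  20 173] [231.49710983 243.24277457]
[330  91  12  21 214] [335.42990654 101.3411215 ]
key [ 4.12533e+02  1.77260e+02 -1.03000e-01  6.07300e+00  2.97000e-01]
[ 4.11893e+02  1.77365e+02 -7.20000e-02  6.10100e+00  1.24000e-01]
[ 4.12782e+02  1.76972e+02 -1.11000e-01  6.45000e+00  1.61000e-01]
```

```bash
python3 - <<'E'
from fit import *
import pickle
d1,d2=[pickle.load(open(f'w{i}.pkl','rb')) for i in (1,2)]
p=tri([(d1,[321.0,192.2]),(d2,[239,164.6])]); print(p,proj(d1,p),proj(d2,p),atz(d1,[321,192.2],62),atz(d2,[239,164.6],62))
c=[circ([d],p[0],p[1],62,17,w=5) for d in (d1,d2)]; print(c)
# silhouettes overlay
o=[]
for d,c0,P in ((d1,0,[412.5,177.3,55]),(d1,1,p),(d2,0,[412.5,177.3,55]),(d2,1,p)):
    k=10; c,r=np.round(proj(d,P)[0]).astype(int)-20
    im=cv2.resize(d['image'][r:r+40,c:c+40,::-1],None,fx=k,fy=k,interpolation=cv2.INTER_CUBIC)
    def dr(Q,col):
        cv2.polylines(im,[((proj(d,Q)-[c,r]+.5)*k).astype(int)],True,col,1)
    t=np.linspace(0,6.28,60)
    if c0: dr(np.c_[p[0]+17*np.cos(t),p[1]+17*np.sin(t),62+0*t],(0,0,255))
    else:
        for z0,col in ((6,(0,255,255)),(12,(0,255,0))):
            K=KEY@R.from_euler('z',-.1).as_matrix().T+[412.5,177.3,z0]
            q=cv2.convexHull(((proj(d,K)-[c,r]+.5)*k).astype(np.int32)); cv2.polylines(im,[q],True,col,1)
    o.append(im)
cv2.imwrite('pics/c2.png',cv2.resize(np.vstack([np.hstack(o[:2]),np.hstack(o[2:])]),(600,600)))
E
```

```text
[500.4014762   38.30435406  62.96199011] [[320.78470659 192.19359833]] [[238.77941012 164.60404246]] [[500.18245346  37.85372     62.        ]] [[500.51476416  38.49055325  62.        ]]
[array([499.82,  38.24,  13.98]), array([495.4 ,  43.3 ,  15.32])]
```

View pics/c2.png

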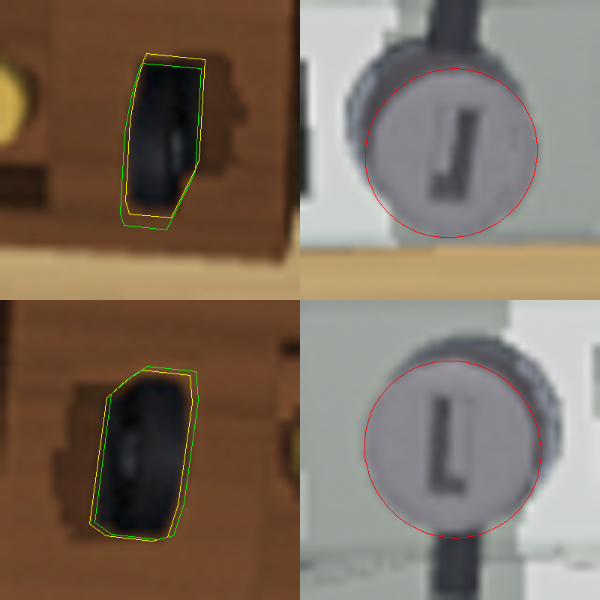

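Overlay: both outlines sit on the key and cylinder. The cylinder top triangulates to z=63, against 62 in the text.

```bash
python3 - <<'E'
from fit import *
import pickle
d1,d2=[pickle.load(open(f'w{i}.pkl','rb')) for i in (1,2)]
p=np.array([500.4,38.3,62.96])
for d,off,L in ((d1,(300,0),[[479,108],[467,200],[443,108],[431,198]]),(d2,(300,300),[[430,397],[428,495],[470,400],[466,495]])):
    o=np.round(proj(d,p)[0]).astype(int)-20
    q=(np.array(L)-off)/7.5+o-.5
    w=atz(d,q,62)[:,:2]; e1=w[0]-w[1]; e2=w[2]-w[3]
    print([np.degrees(np.arctan2(e[1],e[0])) for e in (e1,e2)],np.hypot(*e1),w.mean(0))
print(go([412.5,177.3,75],180-5))
s=arm.read_state(); print(s['ee_pos'])
E
```

```text
[np.float64(-5.182411394371664), np.float64(-5.578502062210103)] 18.607102371914404 [500.48679759  37.62166615]
[np.float64(176.72277683201673), np.float64(175.72771241453847)] 18.85328290357951 [499.79178349  37.49977262]
[ 0.4282  0.3112  0.9014 -0.      0.      0.0279]
[519.54624134  99.55059429 300.35676786]
```

Request:
play_rows(
  series=[
    [[0.4282, 0.3112, 0.8, 0, 0, 0.0279], [0.4282, 0.3112, 0.8, 0, 0, 0.0279], [0.4282, 0.3112, 0.8, 0, 0, 0.0279], [0.4282, 0.3112, 0.8, 0, 0, 0.0279], [0.4282, 0.3112, 0.8, 0, 0, 0.0279], [0.4282, 0.3112, 0.8, 0, 0, 0.0279], [0.4282, 0.3112, 0.8, 0, 0, 0.0279], [0.4282, 0.3112, 0.8, 0, 0, 0.0279]],
  ],
  claw=0.25,
)

```text
time: 8.4
ee_pos: [413.6, 176.7, 101.1]
tool_rot: [0.044, 0.999, 0.0, 0.001]
wrist_force: [0.5, -0.4, 0.5]
opening: 24.0
gripper_force: 0.0
```

```bash
python3 - <<'E'
from h import *
s=arm.read_state();print(s['time'],s['ee_pos'],s['joint_pos']); d=cam('wrist')
g=np.array([412.5,177.3,68]); print(proj(d,g),go([412.5,177.3,44],175))
im=d['image'][60:360,100:460,::-1]; cv2.imwrite('pics/w3.png',cv2.resize(im,None,fx=2,fy=2))
E
```

```text
8.4 [413.57292814 176.68144508 101.093939  ] [-0.02567791  0.48909625 -0.69008618  2.26569154  0.59330312  0.56585457
  0.30959516]
[[282.18975535 218.55232204]] [ 3.900e-03  2.000e-03  2.278e-01  2.000e-04  4.000e-04 -4.000e-04]
```

View pics/w3.png

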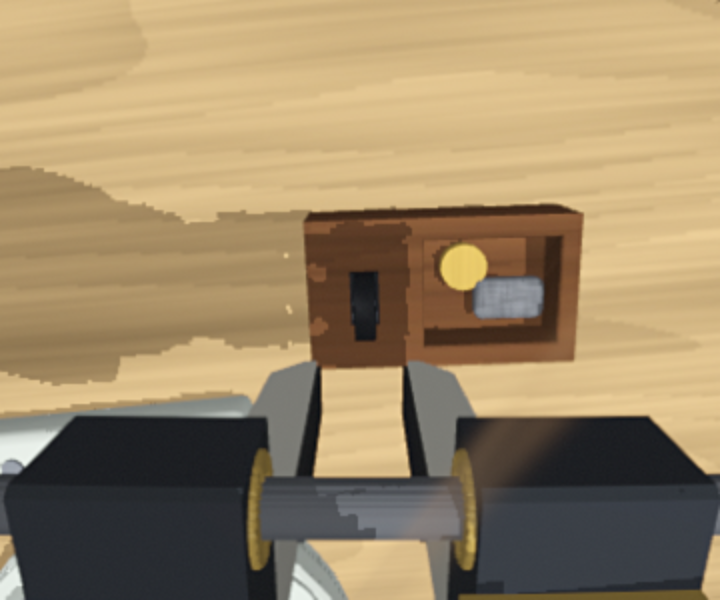

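Picture: the key's black bow is centred between the open fingers at (364,306) in the crop, and its width runs along tool x. I descend and grip.

Request:
play_rows(
  series=[
    [[0.004, 0.002, 0.12, 0, 0, 0], [0.004, 0.002, 0.18, 0, 0, 0], [0.004, 0.002, 0.228, 0, 0, 0], [0.004, 0.002, 0.228, 0, 0, 0], [0.004, 0.002, 0.228, 0, 0, 0]],
  ],
)

```text
time: 9.07
ee_pos: [411.8, 177.9, 43.7]
tool_rot: [0.043, 0.999, 0.0, 0.0]
wrist_force: [0.1, 0.5, 0.6]
opening: 23.2
gripper_force: 0.0
```

Request:
play_rows(
  series=[
    [[0, 0, 0, 0, 0, 0], [0, 0, 0, 0, 0, 0], [0, 0, 0, 0, 0, 0], [0, 0, 0, 0, 0, 0], [0, 0, 0, 0, 0, 0], [0, 0, 0, 0, 0, 0]],
  ],
  claw=0,
)

```text
time: 9.82
ee_pos: [411.5, 177.8, 43.3]
tool_rot: [0.043, 0.999, 0.0, -0.0]
wrist_force: [0.2, -0.8, -0.9]
opening: 0.6
gripper_force: 0.0
```

```bash
python3 - <<'E'
from h import *
s=arm.read_state();print(s['ee_pos'],s['opening'],s['gripper_force']); d=cam('wrist')
im=d['image'][60:360,100:460,::-1]; cv2.imwrite('pics/w4.png',cv2.resize(im,None,fx=2,fy=2))
E
```

```text
[411.46911576 177.75927187  43.28608115] 0.594661892694862 0.0
```

View pics/w4.png

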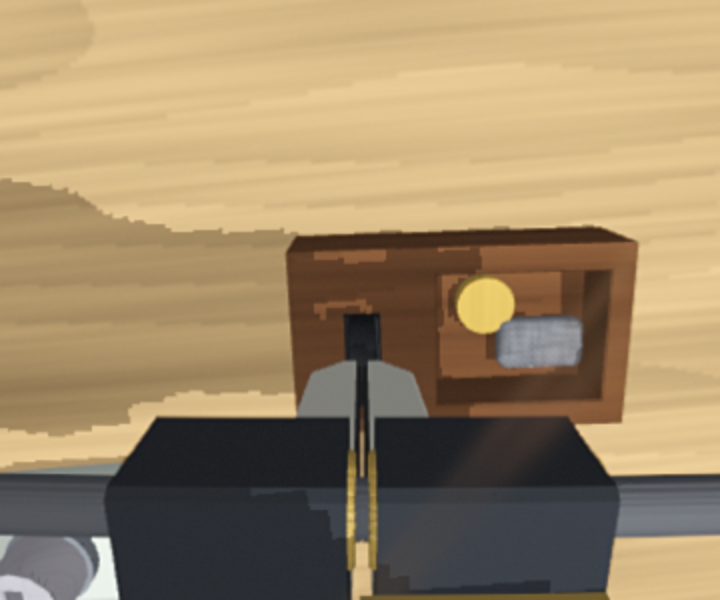

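```bash
python3 - <<'E'
from h import *
s=arm.read_state(); d=cam('wrist'); T=R.from_quat(s['tool_rot'])
print('tcp',proj(d,s['ee_pos']),'grasp',proj(d,s['ee_pos']+T.apply([0,0,-19])),proj(d,s['ee_pos']+T.apply([[7.5,0,0],[7.5,0,-19],[7.5,0,-38]])))
print(atz(d,[[281,228]],68),atz(d,[[281,217],[281,239]],68),atz(d,[[281,217],[281,239]],40), d['E'],d['A'][:,2])
i=d['image']; print(i[205:250,281].tolist()); print(i[232,265:300].max(1).tolist())
E
```

```text
tcp [[281.71070005 234.2698308 ]] grasp [[281.81678952 244.63213143]] [[281.72506453 224.02372846]
 [281.83386197 233.51540298]
 [281.96566359 245.02704712]]
[[398.3490688  178.36339166  68.        ]] [[391.4198811  178.96104379  68.        ]
 [405.42750176 177.7529079   68.        ]] [[399.91981568 178.26393137  40.        ]
 [416.19693502 176.86005469  40.        ]] [338.95725557 183.26370602 240.8193907 ] [-0.2656913   0.02317101  0.96377966]
[[90, 60, 38], [95, 61, 38], [98, 63, 41], [95, 63, 40], [108, 71, 45], [135, 90, 57], [134, 90, 59], [132, 88, 56], [132, 88, 54], [132, 88, 55], [118, 78, 49], [79, 52, 33], [24, 20, 22], [16, 19, 23], [17, 19, 23], [18, 21, 21], [21, 22, 23], [23, 23, 26], [25, 26, 29], [26, 28, 31], [25, 27, 29], [29, 30, 34], [31, 33, 35], [29, 31, 34], [31, 33, 36], [33, 34, 39], [32, 33, 35], [26, 27, 28], [27, 28, 31], [29, 31, 33], [30, 31, 33], [33, 33, 36], [33, 35, 38], [33, 35, 37], [38, 39, 41], [37, 38, 42], [41, 42, 45], [39, 42, 44], [34, 36, 37], [33, 33, 36], [32, 33, 34], [32, 34, 35], [32, 34, 35], [27, 30, 32], [31, 31, 33]]
[92, 92, 92, 93, 93, 93, 95, 54, 37, 36, 40, 31, 32, 30, 32, 33, 28, 33, 40, 42, 39, 40, 37, 47, 52, 63, 92, 92, 91, 91, 90, 90, 91, 90, 91]
```

Picture: the shut fingertips at crop (362,360) hide the +x part of the black bow at (362,336), and the grip is empty. The apparent tip size and row put the real tips about 30 mm behind the stated TCP, so they closed above the key. I'll reopen and step down, watching the force.

Request:
play_rows(
  series=[
    [[0, 0, -0.04, 0, 0, 0], [0, 0, -0.04, 0, 0, 0], [0, 0, -0.04, 0, 0, 0], [0, 0, 0, 0, 0, 0], [0, 0, 0.02, 0, 0, 0], [0, 0, 0.02, 0, 0, 0]],
  ],
  claw=0.25,
)

```text
time: 10.68
ee_pos: [411.0, 177.7, 37.6]
tool_rot: [0.043, 0.999, -0.0, -0.001]
wrist_force: [0.6, -0.2, 0.6]
opening: 23.2
gripper_force: 0.0
```

Request:
play_rows(
  series=[
    [[0, 0, 0.006, 0, 0, 0], [0, 0, 0.012, 0, 0, 0], [0, 0, 0.012, 0, 0, 0]],
  ],
)

```text
time: 11.05
ee_pos: [411.5, 177.7, 35.3]
tool_rot: [0.043, 0.999, -0.0, -0.0]
wrist_force: [0.1, 0.1, 0.5]
opening: 23.3
gripper_force: 0.0
```

Request:
play_rows(
  series=[
    [[0, 0, 0.006, 0, 0, 0], [0, 0, 0.006, 0, 0, 0]],
  ],
)

```text
time: 11.3
ee_pos: [411.5, 177.7, 33.7]
tool_rot: [0.043, 0.999, -0.0, -0.0]
wrist_force: [0.1, -0.5, -1.4]
opening: 23.1
gripper_force: 0.0
```

Request:
play_rows(
  series=[
    [[0, 0, 0.02, 0, 0, 0], [0, 0, 0.04, 0, 0, 0], [0, 0, 0.04, 0, 0, 0]],
  ],
)

```text
time: 11.68
ee_pos: [411.2, 177.7, 23.3]
tool_rot: [0.043, 0.999, -0.0, -0.0]
wrist_force: [-0.1, 0.4, 0.0]
opening: 23.1
gripper_force: 0.0
```

Request:
play_rows(
  series=[
    [[0, 0, 0.01, 0, 0, 0], [0, 0, 0.02, 0, 0, 0], [0, 0, 0.02, 0, 0, 0]],
  ],
)

```text
time: 12.05
ee_pos: [411.4, 177.7, 18.7]
tool_rot: [0.043, 0.999, -0.0, -0.0]
wrist_force: [0.3, -0.3, 0.2]
opening: 23.2
gripper_force: 0.0
```

Request:
play_rows(
  series=[
    [[0, 0, 0, 0, 0, 0], [0, 0, 0, 0, 0, 0], [0, 0, 0, 0, 0, 0], [0, 0, 0, 0, 0, 0], [0, 0, 0, 0, 0, 0]],
  ],
  claw=0,
)

```text
time: 12.68
ee_pos: [411.5, 177.7, 18.8]
tool_rot: [0.043, 0.999, -0.0, 0.0]
wrist_force: [-0.1, -0.1, 0.4]
opening: 8.7
gripper_force: 30.0
```

Gripped: opening 8.7 mm, 30 N. So the real tips sit about 29 mm behind the reported TCP. I lift and carry the key over the lock.

Request:
play_rows(
  series=[
    [[0, 0, -0.06, 0, 0, 0], [0, 0, -0.12, 0, 0, 0], [0, 0, -0.2, 0, 0, 0], [0, 0, -0.3, 0, 0, 0], [0, 0, -0.3, 0, 0, 0], [-0.1, -0.13, -0.3, 0, 0, 0], [-0.25, -0.3, -0.3, 0, 0, 0], [-0.398, -0.525, -0.3, 0, 0, 0], [-0.398, -0.525, -0.3, 0, 0, 0], [-0.398, -0.525, -0.3, 0, 0, 0], [-0.398, -0.525, -0.3, 0, 0, 0]],
  ],
)

```text
time: 14.05
ee_pos: [498.5, 39.9, 93.6]
tool_rot: [0.042, 0.999, 0.0, -0.0]
wrist_force: [-0.5, -0.6, -0.5]
opening: 8.9
gripper_force: 30.0
```

```bash
python3 - <<'E'
from fit import *
s=arm.read_state();print(s['ee_pos'],s['opening'],s['gripper_force']); d=cam('wrist')
c,r=np.round(proj(d,[500,38,62])[0]).astype(int)-30
im=cv2.resize(d['image'][r:r+60,c:c+60,::-1],None,fx=10,fy=10,interpolation=cv2.INTER_CUBIC)
k=s['ee_pos']+[0,0,-6.8]
for t in (k,[500.25,37.9,62]): cv2.circle(im,tuple(((proj(d,t)[0]-[c,r]+.5)*10).astype(int)),4,(0,0,255),-1)
cv2.imwrite('pics/w5.png',im); print(c,r,proj(d,k),go([499.3,38.4,94],175))
E
```

```text
[498.52814747  39.87883649  93.60321752] 8.946808171060077 29.992185831069946
249 192 [[281.67865854 230.99117347]] [-0.0033 -0.0058 -0.0011  0.0001 -0.0001  0.001 ]
```

View pics/w5.png

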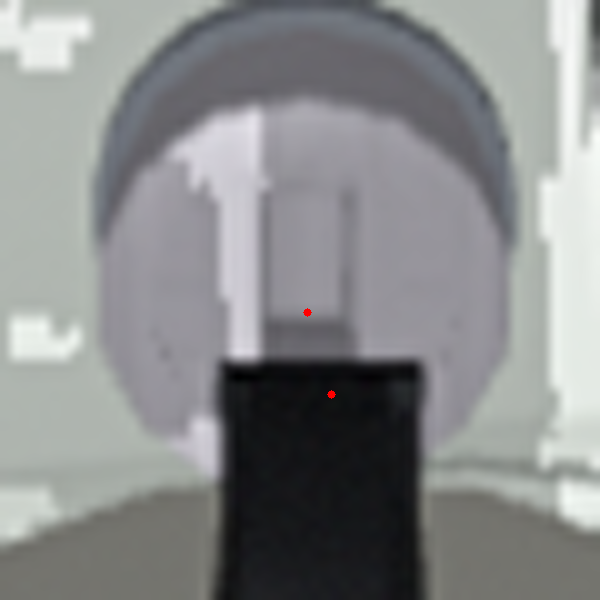

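Picture: the key's black bow is in front of the lock cylinder. The slot spans columns 262–355 (crop) and is centred on the predicted mark (307,312). I apply a small correction and insert.

Request:
play_rows(
  series=[
    [[-0.0033, -0.0058, 0.03, 0, 0, 0], [-0.0033, -0.0058, 0.06, 0, 0, 0], [-0.0033, -0.0058, 0.088, 0, 0, 0], [-0.0033, -0.0058, 0.088, 0, 0, 0], [-0.0033, -0.0058, 0.088, 0, 0, 0]],
  ],
)

```text
time: 14.72
ee_pos: [499.9, 37.0, 71.8]
tool_rot: [0.043, 0.999, 0.0, -0.0]
wrist_force: [-0.2, -0.3, -0.3]
opening: 8.6
gripper_force: 30.0
```

Request:
play_rows(
  series=[
    [[0, 0, 0.01, 0, 0, 0], [0, 0, 0.02, 0, 0, 0], [0, 0, 0.03, 0, 0, 0], [0, 0, 0.04, 0, 0, 0], [0, 0, 0.04, 0, 0, 0]],
  ],
)

```text
time: 15.35
ee_pos: [499.8, 37.2, 61.6]
tool_rot: [0.043, 0.999, 0.0, -0.0]
wrist_force: [-0.3, 0.7, -1.5]
opening: 8.9
gripper_force: 30.0
```

Request:
play_rows(
  series=[
    [[0, 0, 0.01, 0, 0, 0], [0, 0, 0.02, 0, 0, 0], [0, 0, 0.03, 0, 0, 0], [0, 0, 0.03, 0, 0, 0]],
  ],
)

```text
time: 15.85
ee_pos: [499.8, 37.2, 54.0]
tool_rot: [0.043, 0.999, 0.0, -0.0]
wrist_force: [-1.0, 2.5, -2.5]
opening: 8.9
gripper_force: 30.0
```

Request:
play_rows(
  series=[
    [[0, 0, 0.01, 0, 0, 0], [0, 0, 0.02, 0, 0, 0], [0, 0, 0.03, 0, 0, 0], [0, 0, 0.036, 0, 0, 0], [0, 0, 0.036, 0, 0, 0]],
  ],
)

```text
time: 16.48
ee_pos: [499.8, 37.2, 45.1]
tool_rot: [0.043, 0.999, 0.0, -0.0]
wrist_force: [-1.9, 5.2, -0.1]
opening: 8.9
gripper_force: 30.0
```

Request:
play_rows(
  series=[
    [[0, 0.003, 0, 0, 0, 0.0], [0, 0.003, 0, 0, 0, 0.03], [0, 0.003, 0, 0, 0, 0.06], [0, 0.003, 0, 0, 0, 0.09], [0, 0.003, 0, 0, 0, 0.12], [0, 0.003, 0, 0, 0, 0.15], [0, 0.003, 0, 0, 0, 0.18], [0, 0.003, 0, 0, 0, 0.21], [0, 0.003, 0, 0, 0, 0.24], [0, 0.003, 0, 0, 0, 0.27], [0, 0.003, 0, 0, 0, 0.3], [0, 0.003, 0, 0, 0, 0.33], [0, 0.003, 0, 0, 0, 0.36], [0, 0.003, 0, 0, 0, 0.38], [0, 0.003, 0, 0, 0, 0.4], [0, 0.003, 0, 0, 0, 0.4]],
  ],
)

```text
time: 18.48
ee_pos: [499.4, 37.5, 45.1]
tool_rot: [0.622, 0.783, -0.001, -0.0]
wrist_force: [-2.0, 4.1, -1.8]
opening: 8.9
gripper_force: 30.0
```

```bash
python3 - <<'E'
from h import *
s=arm.read_state(); print(s['ee_pos'],s['wrist_force'],s['moment'],s['joint_pos'][6],s['opening'])
E
```

```text
[499.36923104  37.49433158  45.08229112] [-2.03014242  4.13995385 -1.78073363] [1.0375604  0.61978853 0.04563366] -0.33634556251043973 8.851038306849457
```

Request:
play_rows(
  series=[
    [[0, 0, 0, 0, 0, 0], [0, 0, 0, 0, 0, 0], [0, 0, 0, 0, 0, 0], [0, 0, 0, 0, 0, 0], [0, 0, -0.08, 0, 0, 0], [0, 0, -0.2, 0, 0, 0], [0, 0, -0.3, 0, 0, -0.06], [0, 0.1, -0.5, 0, 0, -0.12], [-0.05, 0.3, -0.6, 0, 0, -0.18], [-0.111, 0.527, -0.62, 0, 0, -0.24], [-0.111, 0.527, -0.62, 0, 0, -0.3], [-0.111, 0.527, -0.62, 0, 0, -0.36], [-0.111, 0.527, -0.62, 0, 0, -0.42], [-0.111, 0.527, -0.62, 0, 0, -0.48], [-0.111, 0.527, -0.62, 0, 0, -0.54], [-0.111, 0.527, -0.62, 0, 0, -0.61], [-0.111, 0.527, -0.62, 0, 0, -0.61], [-0.111, 0.527, -0.62, 0, 0, -0.61]],
  ],
  claw=0.25,
)

```text
time: 20.72
ee_pos: [634.5, 40.1, 200.1]
tool_rot: [-0.281, 0.96, 0.0, -0.0]
wrist_force: [-0.2, -0.1, -0.5]
opening: 23.4
gripper_force: 0.0
```

```bash
python3 - <<'E'
from fit import *
import pickle
s=arm.read_state();print(s['ee_pos'],s['joint_pos'][6],s['tool_rot'])
d=cam('wrist'); pickle.dump(d,open('w6.pkl','wb')); d1=pickle.load(open('w1.pkl','rb'))
for l in ['lid','key','lock_slot']:
    for r in cams.cut_out(d,l): print(l,round(r['p'],2),np.round(r['pixel'],1),r['pixels'].sum())
t=np.linspace(0,2*np.pi,60)
for r,z in((110,34),(95,64)): print('rim',circ([d],635,36,z,r,w=15),circ([d1],635,36,z,r,w=15),circ([d,d1],635,36,z,r,w=15))
print(atz(d1,[[313,77],[336,112]],88))
im=d['image'][:,:,::-1].copy()
cv2.imwrite('pics/w6.png',im)
E
```

```text
[634.53433541  40.08087805 200.11517987] 1.4475738184728777 [-2.81101714e-01  9.59677961e-01  1.05062390e-04 -1.61717437e-04]
lid 0.8 [283.1 179.9] 23127
key 0.89 [350.8  86.8] 448
lock_slot 0.58 [336.5  92.5] 6354
lock_slot 0.56 [335.3  90.7] 639
rim [634.21  39.84  11.9 ] [635.82  41.55  13.79] [635.4   41.03  24.46]
rim [636.59  33.73   8.58] [637.57  39.52   9.6 ] [622.3   44.87  16.05]
[[655.5732913   56.41134001  88.        ]
 [612.80314371  25.35694337  88.        ]]
```

View pics/w6.png

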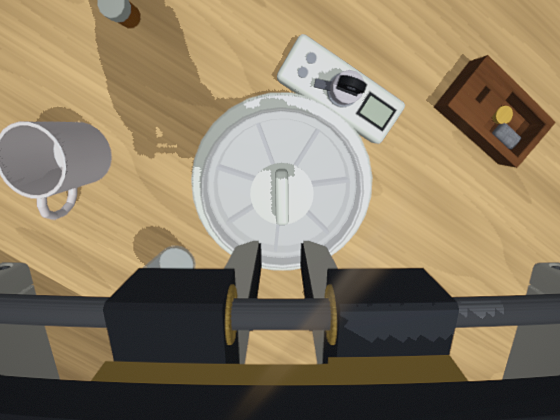

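Picture: the key is upright in the lock at (350,87), with the tongue swung clear to (322,85). The handle, (283,170)–(281,222), is centred between the fingers and parallel to the image's vertical. I grip the handle and lift.

Request:
play_rows(
  series=[
    [[-0.0026, 0.0026, 0.2, 0, 0, -0.008], [-0.0026, 0.0026, 0.4, 0, 0, -0.008], [-0.0026, 0.0026, 0.52, 0, 0, -0.008], [-0.0026, 0.0026, 0.58, 0, 0, -0.008], [-0.0026, 0.0026, 0.61, 0, 0, -0.008], [-0.0026, 0.0026, 0.63, 0, 0, -0.008], [-0.0026, 0.0026, 0.63, 0, 0, -0.008], [-0.0026, 0.0026, 0.63, 0, 0, -0.008]],
  ],
  claw=0.38,
)

```text
time: 21.92
ee_pos: [635.2, 41.2, 43.6]
tool_rot: [-0.295, 0.956, -0.0, 0.001]
wrist_force: [0.3, -0.3, 1.2]
opening: 35.3
gripper_force: 0.0
```

Request:
play_rows(
  series=[
    [[0, 0, 0, 0, 0, 0], [0, 0, 0, 0, 0, 0], [0, 0, 0, 0, 0, 0], [0, 0, 0, 0, 0, 0], [0, 0, 0, 0, 0, 0]],
  ],
  claw=0,
)

```text
time: 22.55
ee_pos: [634.8, 41.1, 42.9]
tool_rot: [-0.295, 0.956, -0.0, 0.0]
wrist_force: [-0.7, -0.3, 2.6]
opening: 13.6
gripper_force: 30.0
```

Request:
play_rows(
  series=[
    [[0, 0, -0.02, 0, 0, 0], [0, 0, -0.04, 0, 0, 0], [0, 0, -0.08, 0, 0, 0], [0, 0, -0.12, 0, 0, 0], [0, 0, -0.12, 0, 0, 0]],
  ],
)

```text
time: 23.18
ee_pos: [635.4, 41.3, 73.9]
tool_rot: [-0.295, 0.956, -0.0, 0.001]
wrist_force: [0.7, 0.3, -2.4]
opening: 13.8
gripper_force: 30.0
```

Request:
play_rows(
  series=[
    [[0, 0, -0.15, 0, 0, 0], [0, 0, -0.32, 0, 0, 0], [-0.05, 0.15, -0.32, 0, 0, 0], [-0.1, 0.35, -0.32, 0, 0, 0], [-0.15, 0.52, -0.32, 0, 0, 0], [-0.208, 0.678, -0.32, 0, 0, 0], [-0.208, 0.678, -0.32, 0, 0, 0]],
  ],
)

```text
time: 24.05
ee_pos: [580.7, 214.9, 153.4]
tool_rot: [-0.297, 0.955, 0.001, 0.0]
wrist_force: [-0.6, -0.7, -2.5]
opening: 14.0
gripper_force: 30.0
```

Request:
play_rows(
  series=[
    [[-0.05, 0.15, 0, 0, 0, 0], [-0.1, 0.35, 0, 0, 0, 0], [-0.15, 0.52, 0, 0, 0, 0], [-0.208, 0.678, 0, 0, 0, 0], [-0.208, 0.678, 0, 0, 0, 0], [-0.208, 0.678, 0.15, 0, 0, 0], [-0.208, 0.678, 0.3, 0, 0, 0], [-0.208, 0.678, 0.38, 0, 0, 0], [-0.208, 0.678, 0.38, 0, 0, 0], [-0.208, 0.678, 0.38, 0, 0, 0]],
  ],
)

```text
time: 25.3
ee_pos: [530.5, 380.3, 58.9]
tool_rot: [-0.294, 0.956, 0.0, 0.001]
wrist_force: [-0.7, -0.2, -2.5]
opening: 13.7
gripper_force: 30.0
```

Request:
play_rows(
  series=[
    [[0, 0, 0.08, 0, 0, 0], [0, 0, 0.13, 0, 0, 0], [0, 0, 0.16, 0, 0, 0], [0, 0, 0.175, 0, 0, 0], [0, 0, 0.182, 0, 0, 0], [0, 0, 0.182, 0, 0, 0]],
  ],
)

```text
time: 26.05
ee_pos: [529.7, 379.9, 12.9]
tool_rot: [-0.295, 0.956, -0.0, 0.0]
wrist_force: [-2.3, -1.8, 2.6]
opening: 13.6
gripper_force: 30.0
```

Request:
play_rows(
  series=[
    [[0, 0, 0, 0, 0, 0], [0, 0, 0, 0, 0, 0], [0, 0, 0, 0, 0, 0], [0, 0, 0, 0, 0, 0], [0, 0, -0.1, 0, 0, 0], [0, 0, -0.3, 0, 0, 0], [0, 0, -0.5, 0, 0, 0], [0, 0, -0.75, 0, 0, 0], [0, 0, -0.9, 0, 0, 0], [0, 0, -0.9, 0, 0, 0]],
  ],
  claw=0.4,
)

```text
time: 27.3
ee_pos: [530.7, 381.2, 240.6]
tool_rot: [-0.295, 0.956, 0.001, 0.003]
wrist_force: [0.7, -0.1, -0.4]
opening: 37.1
gripper_force: 0.0
```

```bash
python3 - <<'E'
from fit import *
import pickle
s=arm.read_state();print(s['time'],s['ee_pos'])
d=cam('wrist'); pickle.dump(d,open('w7.pkl','wb'))
for r in cams.cut_out(d,'lid'): print(round(r['p'],2),np.round(r['pixel'],1),r['pixels'].sum())
print(circ([d],530,380,4,110,w=12),circ([d],530,380,34,95,w=12))
E
```

```text
27.3 [530.70874579 381.20808577 240.64208789]
0.9 [280.9 171.9] 17772
[530.75 379.03  16.03] [532.29 371.81  10.61]
```

Lid flat on the dresser at about (530,380). Now I view the pots.

Request:
play_rows(
  series=[
    [[0.15, -0.2, -0.24, 0, 0, 0], [0.3, -0.4, -0.24, 0, 0, 0], [0.45, -0.6, -0.24, 0, 0, 0], [0.53, -0.705, -0.24, 0, 0, 0], [0.53, -0.705, -0.24, 0, 0, 0]],
  ],
  claw=0.55,
)

```text
time: 28.02
ee_pos: [519.6, 154.1, 295.4]
tool_rot: [-0.291, 0.957, -0.001, -0.002]
wrist_force: [-0.1, 0.8, 0.3]
opening: 51.1
gripper_force: 0.0
```

Request:
play_rows(
  series=[
    [[0.15, -0.2, 0, 0, 0, 0], [0.3, -0.4, 0, 0, 0, 0], [0.45, -0.6, 0, 0, 0, 0], [0.53, -0.705, 0, 0, 0, 0], [0.53, -0.705, 0, 0, 0, 0]],
  ],
)

```text
time: 28.65
ee_pos: [509.0, -62.8, 295.8]
tool_rot: [-0.293, 0.956, 0.001, -0.001]
wrist_force: [-0.4, 0.6, 0.4]
opening: 50.8
gripper_force: 0.0
```

Request:
play_rows(
  series=[
    [[0.15, -0.2, 0, 0, 0, 0.05], [0.3, -0.4, 0, 0, 0, 0.1], [0.45, -0.6, 0, 0, 0, 0.15], [0.53, -0.705, 0, 0, 0, 0.2], [0.53, -0.705, 0, 0, 0, 0.25], [0.53, -0.705, 0, 0, 0, 0.3], [0.53, -0.705, 0, 0, 0, 0.35], [0.53, -0.705, 0, 0, 0, 0.4], [0.53, -0.705, 0, 0, 0, 0.45], [0.53, -0.705, 0, 0, 0, 0.5], [0.53, -0.705, 0, 0, 0, 0.54], [0.53, -0.705, 0, 0, 0, 0.54], [0.53, -0.705, 0, 0, 0, 0.54]],
  ],
)

```text
time: 30.28
ee_pos: [499.7, -279.7, 296.9]
tool_rot: [0.52, 0.854, 0.0, -0.0]
wrist_force: [0.7, 0.0, 0.3]
opening: 51.3
gripper_force: 0.0
```

```bash
python3 - <<'E'
from fit import *
import pickle
s=arm.read_state();print(s['time'],s['ee_pos'],s['joint_pos'][6])
d=cam('wrist'); t=cam('top'); pickle.dump((d,t),open('w8.pkl','wb')); save(d,'w8.png')
for nm,q in(('w',d),('t',t)):
  for l in ['pot1','dispenser']:
    for r in cams.cut_out(q,l):
        px=r['pixels']; print(nm,l,round(r['p'],2),np.round(r['pixel'],1),px.sum(),q['image'][px].mean(0).round(),np.round(atz(q,[r['pixel']],36)[0,:2]))
for x,y in((559,-225),(542,-319),(566,-423),(450,-229),(440,-316)): print(circ([d],x,y,44,15.5,w=12),circ([d,t],x,y,44,15.5,w=12,wz=12))
E
```

```text
30.275 [ 499.70058992 -279.66993375  296.87136041] 0.6672816569938985
w pot1 0.88 [278.7 269.5] 375 [156. 153. 142.] [ 570. -422.]
w pot1 0.78 [208.6 128.9] 414 [ 55. 147.  77.] [ 374. -267.]
w pot1 0.74 [330.7 160.2] 372 [199. 201. 197.] [ 557. -224.]
w pot1 0.72 [295.4 208.9] 343 [195. 197. 191.] [ 546. -316.]
w pot1 0.7 [185.9 169.5] 418 [192. 176.  23.] [ 367. -338.]
w pot1 0.62 [234.9 178.2] 361 [202. 203. 200.] [ 440. -316.]
w pot1 0.61 [266.3 129.9] 341 [215. 217. 218.] [ 451. -229.]
w dispenser 0.65 [457.1  39.6] 14754 [169. 174. 172.] [632.   8.]
t pot1 0.66 [389.6 246.1] 93 [157. 155. 145.] [ 433. -310.]
t pot1 0.66 [374.3 268.7] 109 [ 50. 105.  49.] [ 365. -264.]
t pot1 0.51 [362.5 238.4] 74 [165. 163. 154.] [ 455. -228.]
t pot1 0.47 [391.  208.9] 65 [152. 149. 138.] [ 546. -314.]
t pot1 0.28 [278.  220.3] 120 [106. 104. 103.] [504.  29.]
t dispenser 0.69 [275.2 184.9] 5092 [159. 159. 152.] [612.  40.]
t dispenser 0.35 [364.4 238.4] 98 [163. 159. 149.] [ 455. -234.]
[ 559.69 -225.79   19.43] [ 560.13 -225.75   39.87   39.09]
[ 544.23 -318.89   21.22] [ 544.13 -318.64   42.72   42.48]
[ 568.85 -424.01   17.03] [ 569.57 -425.95   39.69   24.78]
[ 451.55 -229.67   20.7 ] [ 450.67 -229.82   32.     42.08]
[ 441.01 -315.05   19.94] [ 439.92 -317.42   32.     40.21]
```

View pics/w8.png

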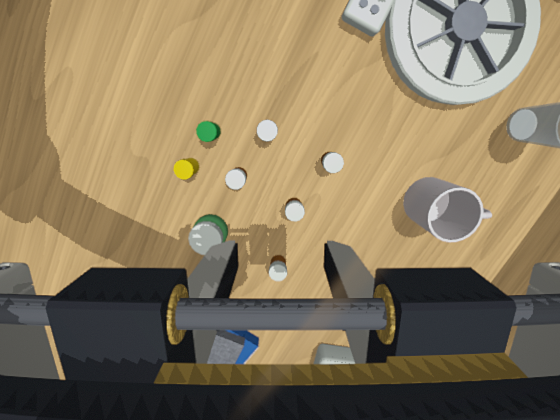

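Picture: the bays are empty and the hub is at (470,20). White-capped pots stand at (333,163), (294,211), (278,268), (267,130) and (235,179). The green (207,131) and yellow (183,169) decoys stay put. I compute all legs of the pot plan.

```bash
cat > plan.py <<'E'
from h import *
def leg(C,th,p,th2,lab):
    t=np.radians(th); D=np.array(p,float)-C
    x=np.cos(t)*D[0]+np.sin(t)*D[1]; y=np.sin(t)*D[0]-np.cos(t)*D[1]
    dth=(th2-th+180)%360-180
    print(lab,np.round([x/250,y/250,-D[2]/250],4),'turn',round(-dth/180,4)); return np.array(p,float),th2
AX=np.array([635.2,41]); PH=1.3
def bay(k):
    a=np.radians(PH+k*360/7); return AX+58*np.array([np.cos(a),np.sin(a)])
E
python3 - <<'E'
from plan import *
s=arm.read_state(); C=s['ee_pos']; q=s['tool_rot']; th=np.degrees(2*np.arctan2(q[1],q[0]))
for n,P,k,t2 in (('A',(559.7,-225.8),4,117),('B',(544.2,-318.9),0,91.3),('D',(451.3,-229.7),1,142.7),('E',(440.7,-315.5),5,168.4),('C',(569,-424.2),2,194.2)):
    b=bay(k)
    C,th=leg(C,th,(*P,80),t2,n+' above'); C,th=leg(C,th,(*P,1),t2,'  down'); C=C+[0,0,79]
    C,th=leg(C,th,(*b,80),t2,'  carry'); print('   bay',b.round(1))
E
```

```text
A above [0.0862 0.3164 0.8691] turn 0.0005
  down [0.    0.    0.316] turn 0.0
  carry [ 0.8137  0.5216 -0.    ] turn 0.0
   bay [583.5  14.7]
B above [-1.1174 -0.7459 -0.    ] turn 0.1428
  down [0.    0.    0.316] turn -0.0
  carry [ 1.431   0.6286 -0.    ] turn -0.0
   bay [693.2  42.3]
D above [-1.0658 -0.992  -0.    ] turn -0.2856
  down [0.    0.    0.316] turn -0.0
  carry [ 0.0711  1.5391 -0.    ] turn -0.0
   bay [670.3  87.2]
E above [-0.2454 -1.8378 -0.    ] turn -0.1428
  down [0.    0.    0.316] turn -0.0
  carry [-0.4755  1.3213 -0.    ] turn -0.0
   bay [623.6 -15.8]
C above [-0.1146 -1.644  -0.    ] turn -0.1433
  down [-0.     0.     0.316] turn -0.0
  carry [-0.7134  1.971  -0.    ] turn -0.0
   bay [621.   97.2]
```

Request:
play_rows(
  series=[
    [[0.03, 0.1, 0.25, 0, 0, 0], [0.06, 0.2, 0.5, 0, 0, 0], [0.0862, 0.3164, 0.7, 0, 0, 0], [0.0862, 0.3164, 0.869, 0, 0, 0], [0.0862, 0.3164, 0.869, 0, 0, 0], [0.0862, 0.3164, 0.869, 0, 0, 0]],
  ],
)

```text
time: 31.32
ee_pos: [560.3, -226.3, 81.5]
tool_rot: [0.522, 0.853, 0.0, 0.001]
wrist_force: [-0.0, -0.7, 1.2]
opening: 51.1
gripper_force: 0.0
```

Request:
play_rows(
  series=[
    [[0, 0, 0.15, 0, 0, 0], [0, 0, 0.25, 0, 0, 0], [0, 0, 0.316, 0, 0, 0], [0, 0, 0.316, 0, 0, 0], [0, 0, 0.316, 0, 0, 0]],
  ],
)

```text
time: 31.95
ee_pos: [560.5, -226.1, 2.4]
tool_rot: [0.522, 0.853, 0.0, 0.001]
wrist_force: [0.1, -0.2, -0.5]
opening: 51.5
gripper_force: 0.0
```

Request:
play_rows(
  series=[
    [[0, 0, 0, 0, 0, 0], [0, 0, 0, 0, 0, 0], [0, 0, 0, 0, 0, 0], [0, 0, 0, 0, 0, 0], [0, 0, 0, 0, 0, 0]],
  ],
  claw=0,
)

```text
time: 32.58
ee_pos: [560.0, -225.8, 1.4]
tool_rot: [0.522, 0.853, -0.0, 0.0]
wrist_force: [-0.1, 0.9, 5.4]
opening: 30.1
gripper_force: 30.0
```

Request:
play_rows(
  series=[
    [[0, 0, -0.08, 0, 0, 0], [0, 0, -0.2, 0, 0, 0], [0, 0, -0.316, 0, 0, 0], [0, 0, -0.316, 0, 0, 0]],
  ],
)

```text
time: 33.08
ee_pos: [560.8, -226.1, 81.7]
tool_rot: [0.522, 0.853, 0.0, 0.002]
wrist_force: [-0.1, 0.8, -0.4]
opening: 30.0
gripper_force: 30.0
```

Request:
play_rows(
  series=[
    [[0.2, 0.13, 0, 0, 0, 0], [0.4, 0.26, 0, 0, 0, 0], [0.6, 0.39, 0, 0, 0, 0], [0.8137, 0.5216, 0, 0, 0, 0], [0.8137, 0.5216, 0, 0, 0, 0], [0.8137, 0.5216, 0, 0, 0, 0], [0.8137, 0.5216, 0.1, 0, 0, 0], [0.8137, 0.5216, 0.2, 0, 0, 0], [0.8137, 0.5216, 0.24, 0, 0, 0], [0.8137, 0.5216, 0.264, 0, 0, 0], [0.8137, 0.5216, 0.264, 0, 0, 0]],
  ],
)

```text
time: 34.45
ee_pos: [583.4, 14.3, 14.2]
tool_rot: [0.522, 0.853, -0.0, 0.0]
wrist_force: [-0.4, -0.5, -0.1]
opening: 30.0
gripper_force: 30.0
```

Request:
play_rows(
  series=[
    [[0, 0, 0, 0, 0, 0], [0, 0, 0, 0, 0, 0], [0, 0, 0, 0, 0, 0], [0, 0, 0, 0, 0, 0], [0, 0, -0.08, 0, 0, 0], [0, 0, -0.264, 0, 0, 0], [0, 0, -0.264, 0, 0, 0]],
  ],
  claw=0.55,
)

```text
time: 35.33
ee_pos: [585.2, 15.0, 82.9]
tool_rot: [0.522, 0.853, 0.001, 0.002]
wrist_force: [-0.1, -0.2, -0.5]
opening: 51.8
gripper_force: 0.0
```

Request:
play_rows(
  series=[
    [[-0.2, -0.13, 0, 0, 0, 0], [-0.4, -0.26, 0, 0, 0, 0], [-0.6, -0.39, 0, 0, 0, 0], [-0.8, -0.52, 0, 0, 0, 0], [-0.9, -0.6, 0, 0, 0, 0], [-0.9, -0.6, 0, 0, 0, 0]],
  ],
)

```text
time: 36.08
ee_pos: [550.4, -257.2, 78.9]
tool_rot: [0.524, 0.852, -0.001, -0.001]
wrist_force: [1.1, 0.5, -0.2]
opening: 51.0
gripper_force: 0.0
```

Request:
play_rows(
  series=[
    [[-0.2174, -0.1459, 0, 0, 0, 0.05], [-0.2174, -0.1459, 0, 0, 0, 0.1], [-0.2174, -0.1459, 0, 0, 0, 0.1428], [-0.2174, -0.1459, 0.1, 0, 0, 0.1428], [-0.2174, -0.1459, 0.25, 0, 0, 0.1428], [-0.2174, -0.1459, 0.316, 0, 0, 0.1428], [-0.2174, -0.1459, 0.316, 0, 0, 0.1428]],
  ],
)

```text
time: 36.95
ee_pos: [544.1, -317.5, -0.0]
tool_rot: [0.698, 0.716, -0.0, -0.001]
wrist_force: [1.1, 0.1, -0.1]
opening: 51.2
gripper_force: 0.0
```

Request:
play_rows(
  series=[
    [[0, 0, 0, 0, 0, 0], [0, 0, 0, 0, 0, 0], [0, 0, 0, 0, 0, 0], [0, 0, 0, 0, 0, 0], [0, 0, 0, 0, 0, 0], [0, 0, -0.08, 0, 0, 0], [0, 0, -0.2, 0, 0, 0], [0, 0, -0.316, 0, 0, 0], [0, 0, -0.316, 0, 0, 0]],
  ],
  claw=0,
)

```text
time: 38.08
ee_pos: [545.7, -319.6, 83.3]
tool_rot: [0.699, 0.715, 0.001, 0.002]
wrist_force: [0.9, 0.2, -0.1]
opening: 30.1
gripper_force: 30.0
```

```bash
python3 - <<'E'
from fit import *
s=arm.read_state();print(s['time'],s['ee_pos'],s['joint_pos'][6])
t=cam('top')
for r in cams.cut_out(t,'pot1'): print(round(r['p'],2),np.round(r['pixel'],1),np.round(atz(t,[r['pixel']],40)[0,:2]),t['image'][r['pixels']].mean(0).round())
save(t,'t9.png'); i=t['image'][130:290,240:450,::-1]; cv2.imwrite('pics/t9.png',cv2.resize(i,None,fx=3.5,fy=3.5,interpolation=cv2.INTER_CUBIC))
E
```

```text
38.075 [ 545.72504784 -319.61916191   83.3304282 ] 0.15598789610050245
0.65 [428.7 246.5] [ 434. -428.] [146. 151. 138.]
0.6 [400.3 269.6] [ 364. -342.] [155. 136.  21.]
0.58 [363.9 238.1] [ 456. -231.] [168. 166. 159.]
0.56 [283.2 195.8] [579.  15.] [175. 174. 168.]
0.43 [372.3 268.5] [ 365. -257.] [ 33. 110.  49.]
0.39 [394.3 206.6] [ 553. -323.] [114. 105.  89.]
0.29 [297.5 121. ] [812. -24.] [123. 113.  97.]
```

View pics/t9.png

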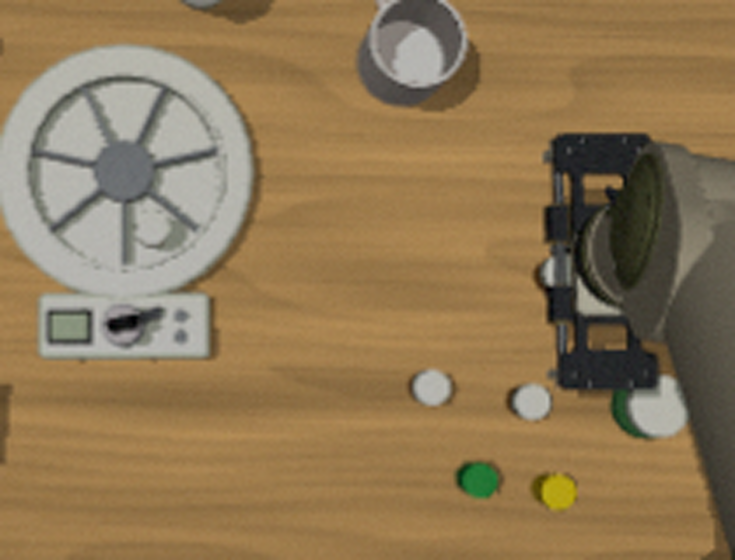

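Picture: pot A stands in its bay at crop (158,230), the key is in the lock, and pots D (432,387) and E (531,402) are unmoved.

Request:
play_rows(
  series=[
    [[0.2, 0.09, 0, 0, 0, 0], [0.4, 0.18, 0, 0, 0, 0], [0.6, 0.27, 0, 0, 0, 0], [0.8, 0.36, 0, 0, 0, 0], [0.9, 0.4, 0, 0, 0, 0]],
  ],
)

```text
time: 38.8
ee_pos: [639.4, -87.3, 79.1]
tool_rot: [0.697, 0.717, 0.0, -0.001]
wrist_force: [0.3, -0.5, -0.3]
opening: 30.2
gripper_force: 30.0
```

Request:
play_rows(
  series=[
    [[0.2, 0.09, 0, 0, 0, 0], [0.4, 0.18, 0, 0, 0, 0], [0.531, 0.2286, 0, 0, 0, 0], [0.531, 0.2286, 0, 0, 0, 0], [0.531, 0.2286, 0, 0, 0, 0], [0.531, 0.2286, 0.1, 0, 0, 0], [0.531, 0.2286, 0.2, 0, 0, 0], [0.531, 0.2286, 0.24, 0, 0, 0], [0.531, 0.2286, 0.264, 0, 0, 0], [0.531, 0.2286, 0.264, 0, 0, 0]],
  ],
)

```text
time: 40.05
ee_pos: [693.0, 42.0, 14.4]
tool_rot: [0.699, 0.715, -0.0, 0.0]
wrist_force: [-0.4, 0.5, 0.1]
opening: 30.0
gripper_force: 30.0
```

Request:
play_rows(
  series=[
    [[0, 0, 0, 0, 0, 0], [0, 0, 0, 0, 0, 0], [0, 0, 0, 0, 0, 0], [0, 0, 0, 0, 0, 0], [0, 0, -0.08, 0, 0, 0], [0, 0, -0.264, 0, 0, 0], [0, 0, -0.264, 0, 0, 0]],
  ],
  claw=0.55,
)

```text
time: 40.92
ee_pos: [695.7, 43.1, 85.1]
tool_rot: [0.699, 0.715, 0.003, 0.002]
wrist_force: [0.5, 0.3, -0.6]
opening: 51.3
gripper_force: 0.0
```

Request:
play_rows(
  series=[
    [[-0.2, -0.18, 0, 0, 0, 0], [-0.4, -0.36, 0, 0, 0, 0], [-0.6, -0.54, 0, 0, 0, 0], [-0.8, -0.72, 0, 0, 0, 0], [-0.9, -0.8, 0, 0, 0, 0], [-0.9, -0.8, 0, 0, 0, 0]],
  ],
)

```text
time: 41.68
ee_pos: [495.2, -191.1, 80.4]
tool_rot: [0.701, 0.713, -0.001, -0.0]
wrist_force: [0.6, 0.2, 1.1]
opening: 51.1
gripper_force: 0.0
```

Request:
play_rows(
  series=[
    [[-0.1658, -0.192, 0, 0, 0, -0.05], [-0.1658, -0.192, 0, 0, 0, -0.1], [-0.1658, -0.192, 0, 0, 0, -0.15], [-0.1658, -0.192, 0, 0, 0, -0.2], [-0.1658, -0.192, 0, 0, 0, -0.25], [-0.1658, -0.192, 0, 0, 0, -0.2856], [-0.1658, -0.192, 0.1, 0, 0, -0.2856], [-0.1658, -0.192, 0.25, 0, 0, -0.2856], [-0.1658, -0.192, 0.316, 0, 0, -0.2856], [-0.1658, -0.192, 0.316, 0, 0, -0.2856], [-0.1658, -0.192, 0.316, 0, 0, -0.2856]],
  ],
)

```text
time: 43.05
ee_pos: [452.3, -229.4, 1.7]
tool_rot: [0.319, 0.948, 0.0, 0.0]
wrist_force: [-1.0, -0.3, 0.2]
opening: 51.0
gripper_force: 0.0
```

Request:
play_rows(
  series=[
    [[0, 0, 0, 0, 0, 0], [0, 0, 0, 0, 0, 0], [0, 0, 0, 0, 0, 0], [0, 0, 0, 0, 0, 0], [0, 0, 0, 0, 0, 0], [0, 0, -0.08, 0, 0, 0], [0, 0, -0.2, 0, 0, 0], [0, 0, -0.316, 0, 0, 0], [0, 0, -0.316, 0, 0, 0]],
  ],
  claw=0,
)

```text
time: 44.18
ee_pos: [452.2, -230.3, 81.5]
tool_rot: [0.32, 0.948, -0.0, 0.001]
wrist_force: [0.2, 0.0, -0.3]
opening: 30.1
gripper_force: 30.0
```

```bash
python3 - <<'E'
from fit import *
s=arm.read_state();print(s['time'],s['ee_pos'],s['joint_pos'][6])
t=cam('top')
for r in cams.cut_out(t,'pot1'): print(round(r['p'],2),np.round(r['pixel'],1),np.round(atz(t,[r['pixel']],40)[0,:2]),t['image'][r['pixels']].mean(0).round())
for x,y in((440,-317),(569,-424)):print(circ([t],x,y,44,15.5,w=30))
E
```

```text
44.175 [ 452.16364807 -230.34025004   81.51524413] 0.6830210107016842
0.66 [275.2 158.7] [692.  42.] [157. 157. 148.]
0.51 [424.5 203.3] [ 565. -415.] [144. 140. 128.]
0.49 [283.9 195. ] [581.  12.] [169. 169. 162.]
[ 418.22 -318.39   11.06]
[ 567.28 -422.57   20.11]
```

Request:
play_rows(
  series=[
    [[0.01, 0.2, 0, 0, 0, 0], [0.02, 0.4, 0, 0, 0, 0], [0.03, 0.6, 0, 0, 0, 0], [0.04, 0.8, 0, 0, 0, 0], [0.05, 0.95, 0, 0, 0, 0]],
  ],
)

```text
time: 44.9
ee_pos: [585.5, -30.7, 78.5]
tool_rot: [0.318, 0.948, -0.0, -0.001]
wrist_force: [-0.4, -0.4, -0.3]
opening: 30.0
gripper_force: 30.0
```

Request:
play_rows(
  series=[
    [[0.0, 0.2, 0, 0, 0, 0], [0.01, 0.4, 0, 0, 0, 0], [0.0211, 0.5891, 0, 0, 0, 0], [0.0211, 0.5891, 0, 0, 0, 0], [0.0211, 0.5891, 0, 0, 0, 0], [0.0211, 0.5891, 0.1, 0, 0, 0], [0.0211, 0.5891, 0.2, 0, 0, 0], [0.0211, 0.5891, 0.24, 0, 0, 0], [0.0211, 0.5891, 0.264, 0, 0, 0], [0.0211, 0.5891, 0.264, 0, 0, 0]],
  ],
)

```text
time: 46.15
ee_pos: [670.1, 87.1, 14.3]
tool_rot: [0.319, 0.948, 0.0, 0.0]
wrist_force: [0.1, -0.2, -0.5]
opening: 29.9
gripper_force: 30.0
```

Request:
play_rows(
  series=[
    [[0, 0, 0, 0, 0, 0], [0, 0, 0, 0, 0, 0], [0, 0, 0, 0, 0, 0], [0, 0, 0, 0, 0, 0], [0, 0, -0.08, 0, 0, 0], [0, 0, -0.264, 0, 0, 0], [0, 0, -0.264, 0, 0, 0]],
  ],
  claw=0.55,
)

```text
time: 47.02
ee_pos: [672.4, 88.4, 84.8]
tool_rot: [0.319, 0.948, 0.002, 0.003]
wrist_force: [0.1, -0.4, -0.2]
opening: 51.0
gripper_force: 0.0
```

Request:
play_rows(
  series=[
    [[-0.03, -0.2, 0, 0, 0, 0], [-0.06, -0.4, 0, 0, 0, 0], [-0.08, -0.6, 0, 0, 0, 0], [-0.1, -0.8, 0, 0, 0, 0], [-0.12, -0.95, 0, 0, 0, 0], [-0.12, -0.95, 0, 0, 0, 0]],
  ],
)

```text
time: 47.78
ee_pos: [548.2, -123.3, 80.1]
tool_rot: [0.321, 0.947, -0.001, -0.001]
wrist_force: [-0.0, 0.8, 0.2]
opening: 51.3
gripper_force: 0.0
```

```bash
python3 - <<'E'
from fit import *
s=arm.read_state();print(s['time'],s['ee_pos'],s['joint_pos'][6])
t=cam('top');d=cam('wrist')
for q in (t,d):
  for r in cams.cut_out(q,'pot1'): print(round(r['p'],2),np.round(r['pixel'],1),np.round(atz(q,[r['pixel']],36)[0,:2]),q['image'][r['pixels']].mean(0).round())
for x,y in((440,-317),(569,-424)):print(circ([t],x,y,44,15.5,w=25),circ([d],x,y,44,15.5,w=25))
E
```

```text
47.775 [ 548.23651796 -123.33440471   80.07605776] 0.485326478192679
0.63 [259.7 164. ] [676.  89.] [157. 156. 148.]
0.57 [280.8 194.6] [582.  22.] [173. 172. 165.]
0.52 [425.4 203.2] [ 566. -420.] [145. 136. 119.]
0.97 [547.3 176.1] [659.  80.] [82. 70. 54.]
0.97 [ 22.9 153.9] [ 378. -259.] [ 35. 105.  50.]
0.82 [527.8 230.3] [693.  44.] [140. 138. 127.]
0.7 [ 43.5 244. ] [ 442. -306.] [117. 111.  97.]
[ 415.   -342.      5.99] [ 441.01 -313.66   12.89]
[ 567.21 -422.53   20.1 ] [ 558.   -416.85    5.02]
```

Request:
play_rows(
  series=[
    [[-0.03, -0.2, 0, 0, 0, 0], [-0.06, -0.4, 0, 0, 0, 0], [-0.09, -0.6, 0, 0, 0, -0.05], [-0.1254, -0.8, 0, 0, 0, -0.1], [-0.1254, -0.8878, 0, 0, 0, -0.1428], [-0.1254, -0.8878, 0, 0, 0, -0.1428], [-0.1254, -0.8878, 0.1, 0, 0, -0.1428], [-0.1254, -0.8878, 0.25, 0, 0, -0.1428], [-0.1254, -0.8878, 0.316, 0, 0, -0.1428], [-0.1254, -0.8878, 0.316, 0, 0, -0.1428], [-0.1254, -0.8878, 0.316, 0, 0, -0.1428]],
  ],
)

```text
time: 49.35
ee_pos: [441.9, -315.2, 1.9]
tool_rot: [0.1, 0.995, -0.0, 0.001]
wrist_force: [-0.1, 0.0, 0.4]
opening: 51.2
gripper_force: 0.0
```

Request:
play_rows(
  series=[
    [[0, 0, 0, 0, 0, 0], [0, 0, 0, 0, 0, 0], [0, 0, 0, 0, 0, 0], [0, 0, 0, 0, 0, 0], [0, 0, 0, 0, 0, 0], [0, 0, -0.08, 0, 0, 0], [0, 0, -0.2, 0, 0, 0], [0, 0, -0.316, 0, 0, 0], [0, 0, -0.316, 0, 0, 0]],
  ],
  claw=0,
)

```text
time: 50.48
ee_pos: [441.7, -316.2, 81.6]
tool_rot: [0.101, 0.995, -0.001, 0.001]
wrist_force: [-0.5, -0.1, -0.8]
opening: 30.1
gripper_force: 30.0
```

Request:
play_rows(
  series=[
    [[-0.07, 0.2, 0, 0, 0, 0], [-0.14, 0.4, 0, 0, 0, 0], [-0.22, 0.6, 0, 0, 0, 0], [-0.28, 0.8, 0, 0, 0, 0], [-0.32, 0.9, 0, 0, 0, 0]],
  ],
)

```text
time: 51.1
ee_pos: [565.0, -107.8, 79.2]
tool_rot: [0.099, 0.995, 0.001, -0.0]
wrist_force: [0.5, -1.2, -0.2]
opening: 29.8
gripper_force: 30.0
```

Request:
play_rows(
  series=[
    [[-0.07, 0.2, 0, 0, 0, 0], [-0.1555, 0.4213, 0, 0, 0, 0], [-0.1555, 0.4213, 0, 0, 0, 0], [-0.1555, 0.4213, 0, 0, 0, 0], [-0.1555, 0.4213, 0.1, 0, 0, 0], [-0.1555, 0.4213, 0.2, 0, 0, 0], [-0.1555, 0.4213, 0.24, 0, 0, 0], [-0.1555, 0.4213, 0.264, 0, 0, 0], [-0.1555, 0.4213, 0.264, 0, 0, 0]],
  ],
)

```text
time: 52.22
ee_pos: [623.4, -15.9, 14.3]
tool_rot: [0.101, 0.995, -0.0, 0.0]
wrist_force: [0.2, 0.0, 1.0]
opening: 29.8
gripper_force: 30.0
```

Request:
play_rows(
  series=[
    [[0, 0, 0, 0, 0, 0], [0, 0, 0, 0, 0, 0], [0, 0, 0, 0, 0, 0], [0, 0, 0, 0, 0, 0], [0, 0, -0.08, 0, 0, 0], [0, 0, -0.264, 0, 0, 0], [0, 0, -0.264, 0, 0, 0]],
  ],
  claw=0.55,
)

```text
time: 53.1
ee_pos: [625.6, -15.0, 84.4]
tool_rot: [0.1, 0.995, 0.001, 0.003]
wrist_force: [-0.5, -0.0, -0.4]
opening: 51.5
gripper_force: 0.0
```

Request:
play_rows(
  series=[
    [[-0.015, -0.2, 0, 0, 0, 0], [-0.03, -0.4, 0, 0, 0, 0], [-0.04, -0.6, 0, 0, 0, 0], [-0.05, -0.8, 0, 0, 0, 0], [-0.05, -0.8, 0, 0, 0, 0]],
  ],
)

```text
time: 53.72
ee_pos: [593.8, -219.6, 79.5]
tool_rot: [0.104, 0.995, -0.001, -0.001]
wrist_force: [-0.7, 0.9, -0.8]
opening: 50.9
gripper_force: 0.0
```

```bash
python3 - <<'E'
from fit import *
s=arm.read_state();print(s['time'],s['ee_pos'],s['joint_pos'][6])
t=cam('top');d=cam('wrist')
for q in (t,d):
  for r in cams.cut_out(q,'pot1'): print(round(r['p'],2),np.round(r['pixel'],1),np.round(atz(q,[r['pixel']],36)[0,:2]),q['image'][r['pixels']].mean(0).round())
for x,y in((569,-424),):print(circ([t],x,y,44,15.5,w=25),circ([d],x,y,44,15.5,w=25))
E
```

```text
53.725 [ 593.82907793 -219.63781676   79.5390425 ] 1.021813315887252
0.58 [398.5 270.7] [ 360. -337.] [155. 136.  21.]
0.57 [260.2 165.9] [670.  87.] [160. 159. 151.]
0.44 [272.5 158.6] [693.  50.] [159. 158. 149.]
0.83 [538.  147.5] [580.   2.] [98. 90. 77.]
0.73 [ 55.1 233.3] [ 570. -415.] [120. 115. 101.]
0.63 [553.9 252.2] [680.  20.] [71. 50. 31.]
0.47 [23.7 90.6] [ 453. -394.] [ 73. 100.  74.]
[ 594.  -449.     3.9] [ 569.45 -423.38    9.49]
```

Request:
play_rows(
  series=[
    [[-0.02, -0.2, 0, 0, 0, 0], [-0.03, -0.4, 0, 0, 0, 0], [-0.05, -0.6, 0, 0, 0, -0.05], [-0.0646, -0.8, 0, 0, 0, -0.1], [-0.0646, -0.844, 0, 0, 0, -0.1433], [-0.0646, -0.844, 0, 0, 0, -0.1433], [-0.0646, -0.844, 0.1, 0, 0, -0.1433], [-0.0646, -0.844, 0.25, 0, 0, -0.1433], [-0.0646, -0.844, 0.316, 0, 0, -0.1433], [-0.0646, -0.844, 0.316, 0, 0, -0.1433], [-0.0646, -0.844, 0.316, 0, 0, -0.1433]],
  ],
)

```text
time: 55.3
ee_pos: [570.3, -423.7, 2.0]
tool_rot: [-0.124, 0.992, -0.0, 0.001]
wrist_force: [-0.2, -0.7, 0.0]
opening: 50.8
gripper_force: 0.0
```

Request:
play_rows(
  series=[
    [[0, 0, 0, 0, 0, 0], [0, 0, 0, 0, 0, 0], [0, 0, 0, 0, 0, 0], [0, 0, 0, 0, 0, 0], [0, 0, 0, 0, 0, 0], [0, 0, -0.08, 0, 0, 0], [0, 0, -0.2, 0, 0, 0], [0, 0, -0.316, 0, 0, 0], [0, 0, -0.316, 0, 0, 0]],
  ],
  claw=0,
)

```text
time: 56.42
ee_pos: [570.8, -424.5, 83.3]
tool_rot: [-0.124, 0.992, -0.001, 0.002]
wrist_force: [-0.1, -0.4, -2.0]
opening: 30.1
gripper_force: 30.0
```

Request:
play_rows(
  series=[
    [[-0.07, 0.2, 0, 0, 0, 0], [-0.14, 0.4, 0, 0, 0, 0], [-0.22, 0.6, 0, 0, 0, 0], [-0.3, 0.8, 0, 0, 0, 0], [-0.36, 1.0, 0, 0, 0, 0], [-0.36, 1.0, 0, 0, 0, 0]],
  ],
)

```text
time: 57.18
ee_pos: [595.1, -154.2, 80.4]
tool_rot: [-0.128, 0.992, 0.001, 0.0]
wrist_force: [-0.5, -0.2, -0.8]
opening: 29.8
gripper_force: 30.0
```

Request:
play_rows(
  series=[
    [[-0.07, 0.2, 0, 0, 0, 0], [-0.14, 0.4, 0, 0, 0, 0], [-0.22, 0.6, 0, 0, 0, 0], [-0.3, 0.8, 0, 0, 0, 0], [-0.3534, 0.971, 0, 0, 0, 0], [-0.3534, 0.971, 0, 0, 0, 0], [-0.3534, 0.971, 0, 0, 0, 0], [-0.3534, 0.971, 0.1, 0, 0, 0], [-0.3534, 0.971, 0.2, 0, 0, 0], [-0.3534, 0.971, 0.24, 0, 0, 0], [-0.3534, 0.971, 0.264, 0, 0, 0], [-0.3534, 0.971, 0.264, 0, 0, 0]],
  ],
)

```text
time: 58.68
ee_pos: [620.9, 97.1, 14.3]
tool_rot: [-0.124, 0.992, -0.0, 0.0]
wrist_force: [0.7, -0.4, -0.3]
opening: 30.4
gripper_force: 30.0
```

Request:
play_rows(
  series=[
    [[0, 0, 0, 0, 0, 0], [0, 0, 0, 0, 0, 0], [0, 0, 0, 0, 0, 0], [0, 0, 0, 0, 0, 0], [0, 0, -0.08, 0, 0, 0], [0, 0, -0.264, 0, 0, 0], [0, 0.1, -0.5, 0, 0, 0], [0, 0.2, -0.7, 0, 0, 0], [0, 0.4, -0.8, 0, 0, 0], [0, 0.4, -0.8, 0, 0, 0], [0, 0.4, -0.8, 0, 0, 0]],
  ],
  claw=0.55,
)

```text
time: 60.05
ee_pos: [595.9, 194.0, 214.7]
tool_rot: [-0.125, 0.992, -0.0, 0.0]
wrist_force: [0.3, 0.3, -0.9]
opening: 51.0
gripper_force: 0.0
```

```bash
python3 - <<'E'
from fit import *
import pickle
s=arm.read_state();print(s['time'],s['ee_pos'],s['joint_pos'][6])
t=cam('top');d=cam('wrist'); pickle.dump((d,t),open('w10.pkl','wb')); save(d,'w10.png')
for q in (t,d):
  for l in('pot1','lid','key'):
    for r in cams.cut_out(q,l): print(l,round(r['p'],2),np.round(r['pixel'],1),np.round(atz(q,[r['pixel']],50 if l!='lid' else 20)[0,:2]),q['image'][r['pixels']].mean(0).round())
print('lid',circ([d],530,380,4,110,w=40),circ([t],530,380,4,110,w=40))
print('disp lip',circ([d],635,41,36,88,w=10),'outer',circ([d],635,41,30,114,w=10),circ([d],635,41,36,83,w=10),circ([d],635,41,34,27,w=10))
E
```

```text
60.05 [595.86133427 193.98589275 214.71554581] 0.8905261576562165
pot1 0.61 [284.1 195.3] [579.  12.] [127. 131. 119.]
pot1 0.55 [260.8 163. ] [676.  85.] [163. 162. 154.]
pot1 0.51 [274.6 155.1] [701.  43.] [165. 164. 155.]
pot1 0.49 [399.8 269.9] [ 363. -337.] [120. 101.  16.]
lid 0.86 [162.7 216.2] [509. 386.] [157. 152. 141.]
pot1 0.88 [155.2 226. ] [683.  49.] [165. 164. 154.]
pot1 0.68 [278.9 281.1] [719. 221.] [62. 45. 32.]
pot1 0.63 [199.4 186.9] [619.  95.] [171. 173. 165.]
pot1 0.63 [138.5 141.3] [583.  14.] [136. 136. 127.]
pot1 0.62 [112.8 167.3] [621. -13.] [133. 132. 122.]
pot1 0.56 [191.  218.7] [662.  92.] [173. 174. 165.]
pot1 0.28 [162.8  71.8] [499.  30.] [39. 40. 43.]
lid 0.67 [424.4 164.4] [525. 368.] [188. 187. 184.]
key 0.93 [159.7  68.4] [497.  26.] [37. 38. 41.]
lid [530.82 378.88  15.64] [528.21 380.52  13.28]
disp lip [629.79  41.07   9.82] outer [634.86  45.07   8.68] [635.5   41.04  17.59] [634.91  41.71  17.98]
```

View pics/w10.png

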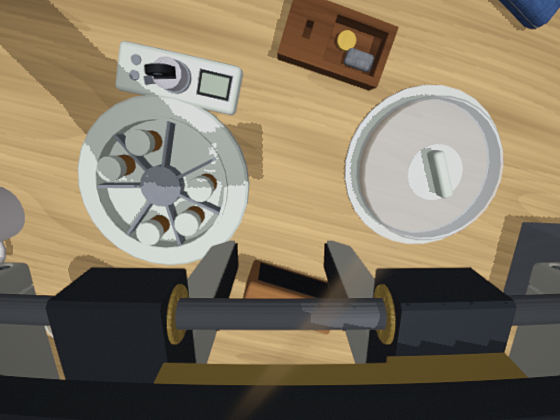

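Picture: all five pots stand in separate bays at (149,141), (116,168), (155,228), (190,219) and (203,187). The lid at (424,164) has not moved, and the key is in the lock. I fetch the lid.

Request:
play_rows(
  series=[
    [[0.072, 0.2, 0, 0, 0, -0.05], [0.072, 0.4, 0.1, 0, 0, -0.111], [0.072, 0.6, 0.3, 0, 0, -0.111], [0.072, 0.786, 0.45, 0, 0, -0.111], [0.072, 0.786, 0.6, 0, 0, -0.111], [0.072, 0.786, 0.619, 0, 0, -0.111], [0.072, 0.786, 0.619, 0, 0, -0.111], [0.072, 0.786, 0.619, 0, 0, -0.111]],
  ],
  claw=0.4,
)

```text
time: 61.45
ee_pos: [531.3, 380.1, 61.0]
tool_rot: [-0.294, 0.956, 0.0, 0.001]
wrist_force: [-0.4, 1.0, 0.7]
opening: 37.2
gripper_force: 0.0
```

```bash
python3 - <<'E'
from h import *
s=arm.read_state();print(s['time'],s['ee_pos'],go([530,380,14],214.3))
E
```

```text
61.45 [531.34901906 380.1430145   61.03811591] [ 0.0052  0.0026  0.1881 -0.      0.0007 -0.0008]
```

Request:
play_rows(
  series=[
    [[0.002, 0.001, 0.08, 0, 0, 0], [0.002, 0.001, 0.14, 0, 0, 0], [0.002, 0.001, 0.186, 0, 0, 0], [0.002, 0.001, 0.186, 0, 0, 0], [0.002, 0.001, 0.186, 0, 0, 0]],
  ],
)

```text
time: 62.08
ee_pos: [529.5, 380.6, 12.9]
tool_rot: [-0.295, 0.956, 0.0, -0.0]
wrist_force: [-0.5, 0.4, -0.0]
opening: 37.3
gripper_force: 0.0
```

Request:
play_rows(
  series=[
    [[0, 0, 0, 0, 0, 0], [0, 0, 0, 0, 0, 0], [0, 0, 0, 0, 0, 0], [0, 0, 0, 0, 0, 0], [0, 0, 0, 0, 0, 0]],
  ],
  claw=0,
)

```text
time: 62.7
ee_pos: [529.7, 380.3, 13.0]
tool_rot: [-0.294, 0.956, -0.0, 0.0]
wrist_force: [0.2, -0.8, 4.2]
opening: 13.6
gripper_force: 30.0
```

Request:
play_rows(
  series=[
    [[0, 0, -0.04, 0, 0, 0], [0, 0, -0.12, 0, 0, 0], [0, 0, -0.3, 0, 0, 0], [0, 0, -0.56, 0, 0, 0], [0, 0, -0.56, 0, 0, 0], [0, 0, -0.56, 0, 0, 0], [0, 0, -0.56, 0, 0, 0]],
  ],
)

```text
time: 63.58
ee_pos: [529.1, 379.3, 151.4]
tool_rot: [-0.294, 0.956, -0.001, -0.001]
wrist_force: [-0.1, -0.9, -2.2]
opening: 13.3
gripper_force: 30.0
```

```bash
python3 - <<'E'
from h import *
s=arm.read_state();print(s['time'],s['ee_pos'],go([635.1,41.1,110],214.3))
E
```

```text
63.575 [529.08058775 379.2688327  151.40711281] [ 4.1050e-01 -1.3567e+00  1.6730e-01 -2.0000e-04 -8.0000e-04 -3.0000e-04]
```

Request:
play_rows(
  series=[
    [[0.05, -0.17, 0, 0, 0, 0], [0.1, -0.34, 0, 0, 0, 0], [0.16, -0.52, 0, 0, 0, 0], [0.21, -0.7, 0, 0, 0, 0], [0.21, -0.7, 0, 0, 0, 0]],
  ],
)

```text
time: 64.2
ee_pos: [585.6, 200.7, 150.5]
tool_rot: [-0.291, 0.957, -0.001, -0.002]
wrist_force: [-0.1, 0.9, -1.7]
opening: 13.4
gripper_force: 30.0
```

Request:
play_rows(
  series=[
    [[0.05, -0.17, 0, 0, 0, 0], [0.1, -0.34, 0, 0, 0, 0], [0.15, -0.5, 0, 0, 0, 0], [0.201, -0.657, 0, 0, 0, 0], [0.201, -0.657, 0, 0, 0, 0], [0.201, -0.657, 0.15, 0, 0, 0], [0.201, -0.657, 0.28, 0, 0, 0], [0.201, -0.657, 0.32, 0, 0, 0], [0.201, -0.657, 0.32, 0, 0, 0], [0.201, -0.657, 0.32, 0, 0, 0], [0.201, -0.657, 0.32, 0, 0, 0]],
  ],
)

```text
time: 65.58
ee_pos: [636.2, 42.3, 73.9]
tool_rot: [-0.294, 0.956, -0.0, 0.001]
wrist_force: [0.7, 0.8, -2.1]
opening: 13.6
gripper_force: 30.0
```

```bash
python3 - <<'E'
from h import *
for i in range(4):
    s=arm.read_state();cams.read_camera('top');print(s['time'],s['ee_pos'].round(2),go([635.1,41.1,45],214.3))
E
```

```text
65.575 [636.17  42.3   73.91] [ 0.0057 -0.001   0.115  -0.0002  0.0004 -0.0003]
65.625 [636.09  42.11  73.75] [ 0.0051 -0.001   0.1144 -0.0002  0.0003 -0.0003]
65.675 [635.98  42.03  73.6 ] [ 0.0046 -0.0009  0.1136 -0.0002  0.0002 -0.0004]
65.725 [635.9   41.93  73.41] [ 4.200e-03 -9.000e-04  1.131e-01 -2.000e-04  1.000e-04 -4.000e-04]
```

Request:
play_rows(
  series=[
    [[0.001, 0, 0.03, 0, 0, 0], [0.001, 0, 0.06, 0, 0, 0], [0.001, 0, 0.08, 0, 0, 0], [0.001, 0, 0.1, 0, 0, 0], [0.001, 0, 0.11, 0, 0, 0], [0.001, 0, 0.118, 0, 0, 0], [0.001, 0, 0.118, 0, 0, 0], [0.001, 0, 0.118, 0, 0, 0]],
  ],
)

```text
time: 66.78
ee_pos: [635.4, 41.9, 43.4]
tool_rot: [-0.294, 0.956, -0.0, 0.0]
wrist_force: [0.1, -0.2, -2.2]
opening: 13.7
gripper_force: 30.0
```

Request:
play_rows(
  series=[
    [[0, 0, 0.003, 0, 0, 0], [0, 0, 0.005, 0, 0, 0], [0, 0, 0.005, 0, 0, 0], [0, 0, 0.005, 0, 0, 0]],
  ],
)

```text
time: 67.28
ee_pos: [635.5, 41.9, 43.1]
tool_rot: [-0.294, 0.956, -0.0, 0.0]
wrist_force: [-2.8, -0.9, 6.9]
opening: 14.0
gripper_force: 30.0
```

Request:
play_rows(
  series=[
    [[0, 0, 0, 0, 0, 0], [0, 0, 0, 0, 0, 0], [0, 0, 0, 0, 0, 0], [0, 0, 0, 0, 0, 0], [0, 0, -0.1, 0, 0, 0], [0, 0, -0.3, 0, 0, 0], [0, 0, -0.5, 0, 0, 0], [0, 0, -0.64, 0, 0, 0], [0, 0, -0.64, 0, 0, 0], [0, 0, -0.64, 0, 0, 0]],
  ],
  claw=0.4,
)

```text
time: 68.53
ee_pos: [635.1, 41.7, 202.6]
tool_rot: [-0.294, 0.956, -0.0, 0.0]
wrist_force: [0.2, 0.0, 0.0]
opening: 37.1
gripper_force: 0.0
```

```bash
python3 - <<'E'
from fit import *
import pickle
s=arm.read_state();print(s['time'],s['ee_pos'],s['joint_pos'][6])
d=cam('wrist'); pickle.dump(d,open('w11.pkl','wb')); save(d,'w11.png'); d6=pickle.load(open('w6.pkl','rb'))
print([circ([q],635,41,34,110,w=8) for q in (d,d6)],circ([d],635,41,34,110,w=8,wz=8))
t=cam('top'); t0=pickle.load(open('w8.pkl','rb'))
print(circ([t],635,41,34,110,w=10))
for z in (26,30,34,38,42): print(z,circ([d,t],635,41,z,110,w=8))
E
```

```text
68.525 [635.10647331  41.65380046 202.5641753 ] 1.417001164057018
[array([634.53,  39.93,  11.47]), array([634.21,  39.84,  11.9 ])] [634.2   39.71  35.99  12.15]
[625.    33.21   6.83]
26 [632.09  38.93  15.96]
30 [629.38  37.97  15.62]
34 [634.33  39.85  17.51]
38 [633.79  39.47  17.75]
42 [630.7   40.39  15.74]
```

View pics/w11.png

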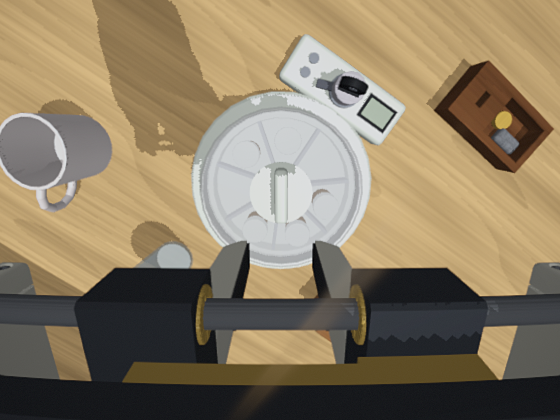

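Picture: the lid is seated concentric, with the pots visible through it. The tongue at (325,85) is clear and the key stands in the lock at (352,87). I go back to the key.

Request:
play_rows(
  series=[
    [[0.15, 0.1, 0, 0, 0, 0.055], [0.3, 0.2, 0, 0, 0, 0.11], [0.457, 0.292, 0.1, 0, 0, 0.165], [0.457, 0.292, 0.2, 0, 0, 0.22], [0.457, 0.292, 0.3, 0, 0, 0.275], [0.457, 0.292, 0.37, 0, 0, 0.33], [0.457, 0.292, 0.37, 0, 0, 0.385], [0.457, 0.292, 0.37, 0, 0, 0.44], [0.457, 0.292, 0.37, 0, 0, 0.495], [0.457, 0.292, 0.37, 0, 0, 0.55], [0.457, 0.292, 0.37, 0, 0, 0.618], [0.457, 0.292, 0.37, 0, 0, 0.618], [0.457, 0.292, 0.37, 0, 0, 0.618], [0.457, 0.292, 0.37, 0, 0, 0.618]],
  ],
  claw=0.28,
)

```text
time: 70.38
ee_pos: [499.7, 37.9, 109.3]
tool_rot: [0.621, 0.783, -0.0, -0.0]
wrist_force: [-0.5, 0.8, 0.3]
opening: 26.2
gripper_force: 0.0
```

```bash
python3 - <<'E'
from fit import *
s=arm.read_state();print(s['time'],s['ee_pos'],go([499.5,37.6,45.2],103))
d=cam('wrist'); r=cams.cut_out(d,'key')
m=(d['image'].max(2)<58)&(np.hypot(*(np.mgrid[:420,:560]-np.array([proj(d,[499.5,37.6,80])[0][1],proj(d,[499.5,37.6,80])[0][0]])[:,None,None]))<60)
print([(x['p'],x['pixel']) for x in r],proj(d,[499.5,37.6,[94][0]]),proj(d,[499.5,37.6,66]))
print(keyfit([d],499.5,37.6,np.radians(-77),38,mask=[r[0]['pixels']]))
E
```

```text
70.375 [499.7391938   37.91937817 109.33524334] [-1.100e-03 -1.100e-03  2.565e-01 -2.000e-04 -1.000e-04  8.000e-04]
[(0.64, [279.5, 220.4])] [[278.8426642 227.5634196]] [[279.05741427 216.64226666]]
[ 5.0105e+02  3.4739e+01 -1.3410e+00  3.2061e+01  2.0400e-01]
```

Request:
play_rows(
  series=[
    [[-0.001, -0.001, 0.12, 0, 0, 0], [-0.001, -0.001, 0.2, 0, 0, 0], [-0.001, -0.001, 0.256, 0, 0, 0], [-0.001, -0.001, 0.256, 0, 0, 0], [-0.001, -0.001, 0.256, 0, 0, 0]],
  ],
)

```text
time: 71.1
ee_pos: [499.9, 37.7, 46.0]
tool_rot: [0.622, 0.783, 0.0, 0.0]
wrist_force: [0.2, 0.6, 0.1]
opening: 25.9
gripper_force: 0.0
```

Request:
play_rows(
  series=[
    [[0, 0, 0, 0, 0, 0], [0, 0, 0, 0, 0, 0], [0, 0, 0, 0, 0, 0], [0, 0, 0, 0, 0, 0], [0, 0, 0, 0, 0, 0]],
  ],
  claw=0,
)

```text
time: 71.72
ee_pos: [499.7, 37.5, 45.9]
tool_rot: [0.622, 0.783, -0.0, 0.0]
wrist_force: [-1.5, -0.2, 7.0]
opening: 9.1
gripper_force: 30.0
```

Request:
play_rows(
  series=[
    [[0, 0, 0, 0, 0, -0.03], [0, 0, 0, 0, 0, -0.06], [0, 0, 0, 0, 0, -0.09], [0, 0, 0, 0, 0, -0.12], [0, 0, 0, 0, 0, -0.15], [0, 0, 0, 0, 0, -0.18], [0, 0, 0, 0, 0, -0.21], [0, 0, 0, 0, 0, -0.24], [0, 0, 0, 0, 0, -0.27], [0, 0, 0, 0, 0, -0.3], [0, 0, 0, 0, 0, -0.33], [0, 0, 0, 0, 0, -0.36], [0, 0, 0, 0, 0, -0.39], [0, 0, 0, 0, 0, -0.4], [0, 0, 0, 0, 0, -0.4], [0, 0, 0, 0, 0, -0.4]],
  ],
)

```text
time: 73.72
ee_pos: [500.2, 38.4, 45.9]
tool_rot: [0.044, 0.999, 0.001, 0.001]
wrist_force: [-0.6, 2.4, 5.8]
opening: 8.6
gripper_force: 30.0
```

```bash
python3 - <<'E'
from h import *
s=arm.read_state();print(s['time'],s['ee_pos'],s['wrist_force'],s['moment'],s['opening'])
E
```

```text
73.725 [500.23153392  38.35096431  45.90769781] [-0.62378711  2.35026543  5.8027772 ] [ 0.68332173 -0.07682407  0.03553784] 8.588739885677121
```

Request:
play_rows(
  series=[
    [[0, 0, 0, 0, 0, -0.01], [0, 0, 0, 0, 0, -0.02], [0, 0, 0, 0, 0, -0.02], [0, 0, 0, 0, 0, -0.02]],
  ],
)

```text
time: 74.22
ee_pos: [500.2, 38.4, 45.9]
tool_rot: [0.012, 1.0, 0.001, 0.001]
wrist_force: [0.5, 2.0, 5.2]
opening: 8.6
gripper_force: 30.0
```

```bash
python3 - <<'E'
from h import *
s=arm.read_state();print(s['time'],s['ee_pos'],s['wrist_force'],s['moment'],s['opening'],s['tool_rot'])
E
```

```text
74.225 [500.23088047  38.42638317  45.91033072] [0.45772335 1.99196239 5.15307578] [ 0.75642105 -0.10094607 -0.00768928] 8.628916625407053 [1.15745601e-02 9.99932683e-01 5.68855006e-04 5.79059110e-04]
```

Blade play in the slot makes the cylinder lag the key, so I turn a little further toward the locked stop and watch the moment.

Request:
play_rows(
  series=[
    [[0, 0, 0, 0, 0, -0.01], [0, 0, 0, 0, 0, -0.02], [0, 0, 0, 0, 0, -0.03], [0, 0, 0, 0, 0, -0.03], [0, 0, 0, 0, 0, -0.03]],
  ],
)

```text
time: 74.85
ee_pos: [500.2, 38.5, 45.9]
tool_rot: [-0.036, 0.999, 0.001, 0.001]
wrist_force: [-1.3, 2.5, 5.0]
opening: 9.0
gripper_force: 30.0
```

```bash
python3 - <<'E'
from h import *
for i in range(6):
    s=arm.read_state();print(s['wrist_force'].round(1),s['moment'].round(3),s['tool_rot'].round(3));cams.read_camera('top')
E
```

```text
[-1.3  2.5  5. ] [ 0.819 -0.072 -0.005] [-0.036  0.999  0.001  0.001]
[0.1 2.6 5.9] [ 0.815 -0.06  -0.034] [-0.036  0.999  0.001  0.001]
[-0.1  2.9  5.8] [ 0.748 -0.072 -0.03 ] [-0.036  0.999  0.001  0.001]
[-0.8  3.1  5.8] [ 0.828 -0.063 -0.021] [-0.036  0.999  0.001  0.001]
[0.4 2.7 5.3] [ 0.788 -0.056  0.012] [-0.036  0.999  0.001  0.001]
[-1.   2.6  7.2] [ 0.826 -0.07   0.029] [-0.036  0.999  0.001  0.001]
```

Request:
play_rows(
  series=[
    [[0, 0, 0, 0, 0, -0.01], [0, 0, 0, 0, 0, -0.02], [0, 0, 0, 0, 0, -0.02], [0, 0, 0, 0, 0, -0.02]],
  ],
)

```text
time: 75.65
ee_pos: [500.2, 38.6, 45.9]
tool_rot: [-0.067, 0.998, 0.001, 0.001]
wrist_force: [-0.3, 2.7, 6.2]
opening: 8.7
gripper_force: 30.0
```

```bash
python3 - <<'E'
from h import *
for i in range(6):
    s=arm.read_state();print(s['wrist_force'].round(1),s['moment'].round(3),s['tool_rot'].round(3));cams.read_camera('top')
from fit import *
d=cam('wrist'); import pickle; pickle.dump(d,open('w12.pkl','wb'))
E
```

```text
[-0.3  2.7  6.2] [ 0.876 -0.067  0.004] [-0.067  0.998  0.001  0.001]
[-0.2  2.4  5.7] [ 0.882 -0.049  0.011] [-0.067  0.998  0.001  0.001]
[-0.6  3.6  4.6] [ 0.907 -0.032 -0.01 ] [-0.067  0.998  0.001  0.001]
[-0.9  2.9  6.1] [ 0.889 -0.076  0.001] [-0.067  0.998  0.001  0.001]
[-0.1  3.3  5.6] [ 0.859 -0.028  0.01 ] [-0.067  0.998  0.001  0.001]
[-0.2  2.9  5.9] [ 0.855 -0.02   0.013] [-0.067  0.998  0.001  0.001]
```

Request:
play_rows(
  series=[
    [[0, 0, 0, 0, 0, 0], [0, 0, 0, 0, 0, 0], [0, 0, 0, 0, 0, 0], [0, 0, 0, 0, 0, 0], [0, 0, -0.1, 0, 0, 0], [0, 0, -0.3, 0, 0, 0], [0, 0, -0.5, 0, 0, 0], [0, 0, -0.62, 0, 0, 0], [0, 0, -0.62, 0, 0, 0], [0, 0, -0.62, 0, 0, 0], [0, 0, -0.62, 0, 0, 0]],
  ],
  claw=0.28,
)

```text
time: 77.38
ee_pos: [499.0, 37.4, 199.4]
tool_rot: [-0.066, 0.998, 0.0, -0.001]
wrist_force: [-1.2, 0.3, 0.3]
opening: 26.5
gripper_force: 0.0
```

```bash
cat > tongue.py <<'E'
from fit import *
import pickle
def tongue(d,c=(500.2,38.2)):
    gx,gy=np.meshgrid(np.arange(-45,46),np.arange(-45,46)); q=proj(d,np.c_[(c[0]+gx).ravel(),(c[1]+gy).ravel(),np.full(gx.size,41.)])
    g=cv2.cvtColor(d['image'],cv2.COLOR_RGB2GRAY).astype(float)
    v=map_coordinates(g,[q[:,1],q[:,0]],order=1).reshape(gx.shape)
    r=np.hypot(gx,gy); a=np.degrees(np.arctan2(gy,gx))
    m=(v<85)&(r>24)&(r<34)&(abs(a)<110)
    print('dark',m.sum(),'angles',np.percentile(a[m],[5,50,95]).round(1) if m.any() else None, 'mean xy',gx[m].mean().round(1),gy[m].mean().round(1))
    for A in range(-90,61,10):
        rr=np.arange(22,34); P=np.c_[c[0]+rr*np.cos(np.radians(A)),c[1]+rr*np.sin(np.radians(A)),0*rr+41]; p=proj(d,P); print(A,int(map_coordinates(g,[p[:,1],p[:,0]],order=1).mean()),end=' ')
    print()
E
python3 - <<'E'
from tongue import *
s=arm.read_state();print(s['time'],s['ee_pos'])
d=cam('wrist'); pickle.dump(d,open('w13.pkl','wb'))
print('w1 w2 (locked start)')
for n in ('w1','w2'): tongue(pickle.load(open(n+'.pkl','rb')))
print('w6 w11 open'); 
for n in ('w6','w11'): tongue(pickle.load(open(n+'.pkl','rb')))
print('now'); tongue(d)
for r in cams.cut_out(d,'key'): print('key',r['p'],r['pixel'],keyfit([d],500.2,38.2,0.1,38,mask=[r['pixels']]))
E
```

```text
77.375 [499.03274805  37.3938349  199.43231137]
w1 w2 (locked start)
dark 162 angles [-13.    1.9 105.9] mean xy 16.3 11.4
-90 158 -80 158 -70 158 -60 159 -50 159 -40 159 -30 156 -20 153 -10 57 0 59 10 159 20 172 30 193 40 207 50 207 60 207 
dark 141 angles [-13.5   0.  105.4] mean xy 17.2 10.0
-90 159 -80 158 -70 158 -60 157 -50 157 -40 153 -30 153 -20 147 -10 58 0 58 10 155 20 159 30 199 40 198 50 208 60 209 
w6 w11 open
dark 75 angles [ 62.3  83.7 108.6] mean xy 3.0 24.8
-90 172 -80 144 -70 92 -60 100 -50 205 -40 213 -30 210 -20 215 -10 215 0 217 10 216 20 217 30 216 40 219 50 220 60 191 
dark 80 angles [ 62.5  83.3 108.5] mean xy 3.0 24.8
-90 171 -80 142 -70 93 -60 98 -50 207 -40 213 -30 209 -20 216 -10 216 0 218 10 217 20 216 30 216 40 219 50 220 60 192 
now
dark 74 angles [ -4.5  79.7 106.7] mean xy 7.0 20.5
-90 180 -80 179 -70 180 -60 223 -50 228 -40 221 -30 213 -20 205 -10 104 0 74 10 167 20 213 30 216 40 218 50 226 60 230 
key 0.73 [281.2, 197.1] [5.01927e+02 3.75730e+01 1.28000e-01 3.21390e+01 1.36000e-01]
```

```bash
python3 - <<'E'
from tongue import *
for n in ('w1','w2','w6','w11','w13'):
    d=pickle.load(open(n+'.pkl','rb')); g=cv2.cvtColor(d['image'],cv2.COLOR_RGB2GRAY).astype(float)
    A=np.arange(-100,41,1.); rr=np.arange(24,33)
    P=np.array([[500.2+r*np.cos(np.radians(a)),38.1+r*np.sin(np.radians(a)),41] for a in A for r in rr]); p=proj(d,P)
    v=map_coordinates(g,[p[:,1],p[:,0]],order=1).reshape(len(A),-1).mean(1); w=np.maximum(130-v,0); print(n,(w*A).sum()/w.sum(), A[w>0][[0,-1]])
E
```

```text
w1 -5.793678312722639 [-17.   5.]
w2 -5.891955808742216 [-17.   4.]
w6 -68.5919008553622 [-78. -59.]
w11 -68.66835648589428 [-78. -59.]
w13 -1.6513683539248252 [-11.   7.]
```

Tongue angle: −5.8° at the start, −68.6° unlocked, −1.7° now. Locked zero is about +1.3°, so I regrip and turn about 4° more.

Request:
play_rows(
  series=[
    [[0, 0, 0.3, 0, 0, 0], [0, 0, 0.5, 0, 0, 0], [0, 0, 0.58, 0, 0, 0], [0, 0, 0.62, 0, 0, 0], [0, 0, 0.62, 0, 0, 0], [0, 0, 0.62, 0, 0, 0]],
  ],
)

```text
time: 78.22
ee_pos: [500.3, 37.8, 46.4]
tool_rot: [-0.066, 0.998, 0.0, 0.001]
wrist_force: [-0.1, -0.1, -0.1]
opening: 25.8
gripper_force: 0.0
```

Request:
play_rows(
  series=[
    [[0, 0, 0, 0, 0, 0], [0, 0, 0, 0, 0, 0], [0, 0, 0, 0, 0, 0], [0, 0, 0, 0, 0, 0], [0, 0, 0, 0, 0, 0], [0, 0, 0, 0, 0, -0.012], [0, 0, 0, 0, 0, -0.022], [0, 0, 0, 0, 0, -0.022], [0, 0, 0, 0, 0, -0.022]],
  ],
  claw=0,
)

```text
time: 79.35
ee_pos: [500.0, 38.1, 46.0]
tool_rot: [-0.101, 0.995, 0.0, 0.0]
wrist_force: [-1.1, 1.7, 7.3]
opening: 8.6
gripper_force: 29.9
```

```bash
python3 - <<'E'
from h import *
M=[]
for i in range(8):
    s=arm.read_state();M.append(np.r_[s['wrist_force'],s['moment']]);cams.read_camera('top')
print(np.mean(M,0).round(3),s['ee_pos'],s['tool_rot'].round(3),s['opening'])
E
```

```text
[-1.063  1.951  6.024  0.478  0.062 -0.144] [500.04669127  38.15513823  45.98818992] [-0.101  0.995  0.     0.   ] 8.704423467189791
```

The moment of −0.14 N·m exceeds the lock friction, so the cylinder is at its locked stop. I ease the key back within its play, withdraw it and carry it to the valet.

Request:
play_rows(
  series=[
    [[0, 0, 0, 0, 0, 0.015], [0, 0, 0, 0, 0, 0.03], [0, 0, 0, 0, 0, 0.03], [0, 0, -0.02, 0, 0, 0.03], [0, 0, -0.05, 0, 0, 0.03], [0, 0, -0.1, 0, 0, 0.03], [0, 0, -0.14, 0, 0, 0.03], [0, 0, -0.25, 0, 0, 0.03], [0, 0, -0.3, 0, 0, 0.03], [0, 0, -0.3, 0, 0, 0.06], [0, 0, -0.3, 0, 0, 0.092], [0, 0, -0.3, 0, 0, 0.092], [0, 0, -0.3, 0, 0, 0.092], [0, 0, -0.3, 0, 0, 0.092]],
  ],
)

```text
time: 81.5
ee_pos: [499.6, 37.6, 120.4]
tool_rot: [0.043, 0.999, 0.0, -0.0]
wrist_force: [-0.1, 0.3, -0.2]
opening: 8.9
gripper_force: 29.9
```

```bash
python3 - <<'E'
from h import *
s=arm.read_state();print(s['time'],s['ee_pos'],s['opening'],s['tool_rot'],go([411.7,177.7,96],175.1))
E
```

```text
81.5 [499.6151715   37.57142991 120.44371307] 8.856006312457378 [ 4.29045893e-02  9.99079162e-01  1.75337053e-05 -1.53368850e-04] [ 3.984e-01  5.283e-01  9.790e-02  0.000e+00 -1.000e-04 -1.000e-04]
```

Request:
play_rows(
  series=[
    [[0.1, 0.13, 0, 0, 0, 0], [0.2, 0.27, 0, 0, 0, 0], [0.3, 0.4, 0, 0, 0, 0], [0.3984, 0.5283, 0, 0, 0, 0], [0.3984, 0.5283, 0.1, 0, 0, 0], [0.3984, 0.5283, 0.2, 0, 0, 0], [0.3984, 0.5283, 0.26, 0, 0, 0], [0.3984, 0.5283, 0.28, 0, 0, 0], [0.3984, 0.5283, 0.28, 0, 0, 0], [0.3984, 0.5283, 0.28, 0, 0, 0], [0.3984, 0.5283, 0.28, 0, 0, 0]],
  ],
)

```text
time: 82.88
ee_pos: [412.3, 177.8, 51.0]
tool_rot: [0.044, 0.999, 0.0, 0.0]
wrist_force: [0.3, -0.2, -0.1]
opening: 9.2
gripper_force: 29.9
```

```bash
python3 - <<'E'
from h import *
for i in range(4):
    s=arm.read_state();cams.read_camera('top')
print(s['time'],s['ee_pos'],s['wrist_force'],go([411.7,177.7,20],175.1))
E
```

```text
83.025 [412.15380415 177.80254896  50.83681617] [1.1817442  0.71759089 0.57852035] [ 1.60e-03 -5.00e-04  1.23e-01  0.00e+00  1.00e-04 -6.00e-04]
```

Tip is about 6 mm above the slot mouth. I lower it in steps.

Request:
play_rows(
  series=[
    [[0.001, 0, 0.02, 0, 0, 0], [0.001, 0, 0.035, 0, 0, 0], [0.001, 0, 0.05, 0, 0, 0], [0.001, 0, 0.05, 0, 0, 0]],
  ],
)

```text
time: 83.58
ee_pos: [411.5, 177.8, 37.7]
tool_rot: [0.043, 0.999, -0.0, -0.0]
wrist_force: [0.5, 0.4, -1.1]
opening: 8.4
gripper_force: 29.9
```

Request:
play_rows(
  series=[
    [[0, 0, 0.01, 0, 0, 0], [0, 0, 0.02, 0, 0, 0], [0, 0, 0.03, 0, 0, 0], [0, 0, 0.03, 0, 0, 0]],
  ],
)

```text
time: 84.08
ee_pos: [411.6, 177.9, 30.4]
tool_rot: [0.043, 0.999, -0.0, -0.0]
wrist_force: [-0.4, -0.2, -0.8]
opening: 8.8
gripper_force: 29.9
```

Request:
play_rows(
  series=[
    [[0, 0, 0.01, 0, 0, 0], [0, 0, 0.02, 0, 0, 0], [0, 0, 0.03, 0, 0, 0], [0, 0, 0.04, 0, 0, 0], [0, 0, 0.042, 0, 0, 0], [0, 0, 0.042, 0, 0, 0]],
  ],
)

```text
time: 84.82
ee_pos: [411.7, 177.9, 20.1]
tool_rot: [0.043, 0.999, -0.0, -0.0]
wrist_force: [0.0, -0.2, -0.8]
opening: 8.7
gripper_force: 29.9
```

Request:
play_rows(
  series=[
    [[0, 0, 0, 0, 0, 0], [0, 0, 0, 0, 0, 0], [0, 0, 0, 0, 0, 0], [0, 0, 0, 0, 0, 0], [0, 0, -0.1, 0, 0, 0], [0, 0, -0.3, 0, 0, 0], [0, 0, -0.5, 0, 0, 0], [-0.2, 0, -0.7, 0, 0, 0], [-0.3, 0, -0.8, 0, 0, 0], [-0.3, 0, -0.8, 0, 0, 0], [-0.3, 0, -0.8, 0, 0, 0]],
  ],
  claw=0.25,
)

```text
time: 86.2
ee_pos: [485.2, 170.9, 219.2]
tool_rot: [0.043, 0.999, -0.0, -0.001]
wrist_force: [-0.3, 0.5, 0.1]
opening: 22.9
gripper_force: 0.0
```

```bash
python3 - <<'E'
from tongue import *
s=arm.read_state();print(s['time'],s['ee_pos'],s['opening'])
d=cam('wrist'); pickle.dump(d,open('w14.pkl','wb')); t=cam('top')
for l in('key','lid','pot1','mug','cream_jar','tumbler','alarm_clock','glasses_case'):
  for q,n in((d,'w'),(t,'t')):
    for r in cams.cut_out(q,l): print(n,l,round(r['p'],2),np.round(r['pixel'],1),np.round(atz(q,[r['pixel']],54)[0,:2]))
for r in cams.cut_out(d,'key')[:1]: print('key',keyfit([d],412,177.5,-.09,10,mask=[r['pixels']]))
d2=pickle.load(open('w2.pkl','rb'));
for q in (d,d2):
    g=cv2.cvtColor(q['image'],cv2.COLOR_RGB2GRAY).astype(float)
    A=np.arange(-100,41,1.); rr=np.arange(24,33)
    P=np.array([[500.2+r*np.cos(np.radians(a)),38.1+r*np.sin(np.radians(a)),41] for a in A for r in rr]); p=proj(q,P)
    v=map_coordinates(g,[p[:,1],p[:,0]],order=1).reshape(len(A),-1).mean(1); w=np.maximum(130-v,0); print('tongue',(w*A).sum()/w.sum(), A[w>0][[0,-1]])
E
```

```text
86.2 [485.18876557 170.92699445 219.18466757] 22.939334837453902
w key 0.53 [282.6 125.5] [412. 179.]
w key 0.37 [305.7 346.5] [721. 186.]
w lid 0.96 [194.9 251.2] [559.  51.]
t lid 0.58 [276.8 179.1] [627.  35.]
t lid 0.24 [157.5 291.9] [282. 382.]
t pot1 0.62 [397.7 269.8] [ 364. -330.]
w mug 0.72 [178.8 207.7] [499.  41.]
w mug 0.68 [ 72.4 352.3] [ 709. -165.]
t mug 0.73 [354.4 143.1] [ 743. -198.]
t cream_jar 0.72 [425.9 242.4] [ 447. -415.]
t cream_jar 0.16 [275.3 222. ] [498.  36.]
t tumbler 0.65 [298.5 119.7] [812. -27.]
w alarm_clock 0.75 [304.  347.9] [723. 183.]
t alarm_clock 0.81 [209.3 141.3] [739. 244.]
w glasses_case 0.91 [468.1  17.2] [311. 393.]
t glasses_case 0.58 [158.1 291.8] [283. 380.]
t glasses_case 0.35 [277.8 221. ] [501.  29.]
key [ 4.12459e+02  1.76612e+02 -8.30000e-02  5.09700e+00  6.30000e-02]
tongue 3.3460522007624127 [-5. 12.]
tongue -5.891955808742216 [-17.   4.]
```

The key fit matches its starting pose in the valet, the tongue is at its locked stop, and the bystanders are where they were. Handing in.

```bash
python3 -c "
from cell import arm
print(arm.sign_off())"
```

```text
the job is handed in; nothing more can be done
None
```

The job is handed in: all five daily dose pots stand upright in separate bays, the lid is back on and locked, the key is upright in its valet slot, and nothing else on the dresser appears to have moved; `sign_off` returned no verdict.

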